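# Lock up a split plug mould and wedge its lip

### The arm

A 7-joint arm with a two-finger parallel gripper is mounted at the origin on the work surface. World frame = base frame: x ahead of the robot, y to its left, z up, the work surface at z = 0. Lengths are in m, angles in degrees, forces in N, time in s.
With the tool pointing down it reaches from about 0.4 to 0.85 m from the base axis. Payload 4.5 kg.
Tool frame: the origin (TCP) lies at the very end of the fingers, on their centre line; the grasp point (between the pads) lies 19 mm behind it (arm.grip_point_offset is the distance from the TCP to the grasp point, in m); z points along the fingers, y is the direction in which the jaws open and shut (so a half turn about z gives the same grasp; the last joint's range is limited). The gripper opens to 88 mm and grips with 3 to 60 N. Pads are 18 mm wide; open, the fingers measure 123 mm over their backs; the gripper's body (75 mm by 187 mm) begins 45 mm behind the grasp point.
Start: joints at [-67.678, 39.483, -11.15, 89.685, 9.013, 51.709, -12.324], TCP at [0.218, 0.586, 0.239] pointing down, gripper open.
Joint ranges: [-172.22, 172.22], [-26.19, 119.32], [-84.43, 86.54], [7.71, 146.69], [-57.33, 237.33], [2.42, 119.75], [-152.13, 152.13]. Speed limits (degrees/s): [147.25, 147.25, 180, 180, 180, 180, 180].

### API

Orientations are given as [roll, pitch, yaw] about the fixed x, y, z axes, in that order (R = Rz(yaw) Ry(pitch) Rx(roll)).
In Python, from cell import readout, optics, sign_off, arm gives the robot as it stands.
- The arm moves only by the shell command python3 -m crank 'ROWS' [FORCE]. ROWS is JSON, a list of rows, each a list of 3 entries, a list of its own where there are three numbers: the shift along the tool's x, y, z in mm, then the turn, a rotation vector about the tool's x, y, z in degrees, then the gripper command: -1 is shut, 1 is fully open, values between are in proportion. A call has 1 to 10 rows; each row shifts and turns the commanded pose from where the row before left it, along the tool's axes as they then stand; what a row does not reach is not made up. A row lasts 1/8 s, in which the tool goes at most 62.5 mm and 10.7 degrees, less where a joint would pass 70% of its speed; a pose out of reach is approached as far as the arm can. A call is refused whole if a number of a shift passes 62.5 or a number of a turn 10.7, either way. A call with a gripper value outside its range is refused whole. The fingers move at their own pace and stop on an object; FORCE is the grip in N (left out, the last holds). Time passes only in rows, so rows that do not move let the fingers close. It gives the time, the measured TCP pose, the force and the opening at its end, in the units of the state.
- readout.sense(): the state, without advancing time (a new reading comes with each control period).
- optics.snapshot(name): name is "scene" or "top" or "wrist"; returns a dict with "pixels" (480x640x3 uint8, blue, green, red), "intrinsics" (3x3 intrinsics, pixels), "dist" ([k1, k2, p1, p2, k3] as OpenCV has them; the pictures are not rectified), "rvec" (rotation vector, rad) and "tvec" (3), from world to camera coordinates, as OpenCV has them. Camera axes: x right, y down, z forward; pixel columns grow to the right and rows downward; lengths in m; the calibration is good to about 2 mm. A picture is of the moment at which its call begins. There is no depth.
- sign_off(): hands the job in, once; it reports no verdict.
Trained networks look in the newest picture that a camera, given by its name, has taken for a name from the list of things; names that differ only in an ending like _2 or _b are one class to them, and where a whole thing is asked for, a point or a joint stands for the part that bears it (a point fixed in the world has none). Each returns a list of dicts, best first, with "confidence" (0 to 1); they miss things now and then, are a little off and sometimes report something else, mostly with a low value. They report only what shows in the picture. A call takes as long as a camera call. They do not tell look-alikes from the thing itself.
- optics.silhouettes(thing, camera): "region" (480x640 bool, what is visible of it).
- optics.tip_of(thing, camera): "xyz" ([x, y, z] in m, in world coordinates, good to about 4 mm: a listed point, or the origin of a listed thing).
The state is a dict: "t": time; "joint_positions": joint angles; "joint_velocities": joint speeds; "joint_efforts": joint torques, N m; "tcp_pos": TCP position; "tool_rot": TCP orientation; "ft_force": force on the tool from outside, world axes, zero at the start; "torque": the same for the moment, N m; "grip_width": finger opening in m.
Only numpy, scipy, OpenCV 4.12 (cv2) and the standard library are available. Lean on these libraries where they do the work, as an engineer would, in place of code of your own. Each camera call takes 0.05 s, during which the arm holds its last target.

### The job

Close the split plug mould: lift the loose half out of its caddy, stand it on the metal sheet facing the fixed half with a gap of a few centimetres and let go, then take it again, slide it up against the spring pins and turn the cam lock a full quarter turn so that its hook draws the two halves tight together. Then push the wooden wedge, thin end first, under the middle of the loose half's overhanging back lip until it jams, and let go, leaving the mould standing flat. Do not knock over or shove aside the other things on the table.

Things in the scene. Friction and masses are not known exactly. Their poses are not given: they have to be found in the camera images.
- fixture: Fixed mould stand: a polished sheet 110 (x) x 215 (y) x 4 mm, friction 0.3, y = -165 to +50 mm, with the steel fixed half on it, 64 (x) x 40 (y) x 36 mm high, y = 0 to 40 mm, joint face to -y, two 16 mm cells open at top and face, a 22 mm web between, under it a slot 26 wide, 10 high, 16 deep for the loose half's toe. Origin: sheet's underside, in the joint face's plane, mid-width; z up. Fixed.
- fixed_face (a point): Centre of the fixed half's joint face, 22 mm above the table; axes as fixture (y points into the fixed half). Two brass spring pins stand 4 mm out of the face at x = +-7 mm, 34 mm above the table; about 3 N in all pushes them flush. They hold the halves apart until the lock is turned.
- lock_pivot (a point): Pivot of the cam lock, on top of the fixed half: 16 mm behind the joint face (+y), 46.5 mm above the table (mid-thickness of the cam plate, which spans 43 to 50 mm). Axes as fixture.
- lock (a joint): Cam lock's angle about its upright pivot, rad, counter-clockwise from above, stops -0.5 and 1.62; stays where left (0.05 N m). At 0 the lever points to the fixture's +y and the hook is clear of the half's pin; at 1.57 it points to -x. The hook catches the pin at about 0.25 if the joint gap is 7 mm or less; home at 1.31, locked from 1.40.
- lock_knob (a point): Upright round knob at the end of the lock's lever, 16 mm diameter, 30 mm tall (50 to 80 mm above the table), 66 mm from the pivot; this point is its centre, 65 mm above the table. The lever under it is a bar 14 mm wide, its top 50 mm above the table.
- half_centre (a point): Centre of the loose steel half's body, 64 (x) x 40 (y) x 36 mm high, 0.44 to 0.66 kg, shaped like the fixed half; joint face to +y, z up. From its back a lip 44 mm wide sticks out 36 mm (-y), 12 to 18 mm above the underside. It starts upright in the caddy, 4 mm above the table, where cheeks cover its ends: there take it across face and back (40 mm).
- half_face (a point): Centre of the loose half's joint face (20 mm in +y from its centre); axes as the half. At the foot of the face a toe sticks out 12 mm (+y), 8 mm high, 20 mm wide tapering to 14, which enters the fixed half's slot. Closed, this point lies on fixed_face with the same axes.
- half_lip (a point): Middle of the lower outer edge of the loose half's lip, 76 mm behind the joint face, 12 mm above the half's underside; axes as the half.
- caddy: Black plastic caddy, fixed: a floor 86 (x) x 100 (y) x 4 mm and two upright cheeks 7 mm thick, 46 mm high, 71 mm apart (x = +-35.5 mm inside), from y = -70 to 0 mm, with the loose half between them; open to +y, -y and the top. Origin: underside, mid-width, z up.
- wedge_centre (a point): Wooden wedge lying flat, 26 wide (x) x 70 long (y), 30 g; thin end (7 mm) to +y, thick end (19.6 mm) to -y, even slope 0.18. Point: mid-length, 6.6 mm above the underside; z up. Pushed along +y it jams under the lip with its centre about 7 mm outside the lip's edge (28 mm under the lip); a push of 5 to 10 N jams it.
- offcut_centre (a point): Bystander: a plain flat wooden offcut 44 x 52 x 14 mm, not a wedge.
- pot_centre (a point): Bystander: empty terracotta pot, 76 mm wide, 70 mm tall; point at its centre.
- beaker_centre (a point): Bystander: white plastic beaker, 64 mm wide, 85 mm tall; point at its centre.
- jar_centre (a point): Bystander: glass jar with white lid, 60 mm wide, 85 mm tall; point at its centre.
- trowel: Bystander: flat trowel lying on the table, along its x.
- dibber_centre (a point): Bystander: wooden dibber standing on its blunt end, 24 mm wide, 86 mm tall; point at its centre.
- half: The loose half as a whole (see half_centre); origin at the foot of its joint face.
- wedge: The wedge as a whole (see wedge_centre); origin under its middle.
- half_pin (a point): Mid-height of the steel pin on the loose half that the hook draws: 8 mm diameter, 13 mm tall, standing on the half's top 10 mm behind the joint face.
Mind the look-alikes: they are no part of the job. Leave any blue look-alike of the half alone.

How it is judged:
By the outcome, as a careful person would: the job done as asked, in the order asked, and still so for the second after the job is handed in, with the robot touching nothing.
It also fails if it takes over 69 s, if anything falls off the work surface, if the arm or the gripper's body presses on something with over 40 N, if the wrist force passes 120 N, or if a joint passes its speed limit or range.

## Working session

There is one attempt and no reset: what is moved stays moved. The work goes in short steps, Python scripts to look and compute and a shell command to move; the robot and the scene stay as the last step left them, time stands still between calls to the robot, and variables do not carry over. Pictures are saved under pics/ and viewed, and the job is handed in when it is done.

```bash
ls; mkdir -p pics; python3 - <<'E'
from cell import readout, optics, arm
import cv2
print(readout.sense()); print([a for a in dir(arm) if a[0]!='_'], arm.grip_point_offset)
for n in ["scene","top","wrist"]:
    s=optics.snapshot(n); cv2.imwrite(f"pics/{n}0.png",s["pixels"]); print(n,s["intrinsics"].tolist(),s["dist"],s["rvec"],s["tvec"])
print(readout.sense()["t"])
E
```

```text
pics
{'t': 0.0, 'joint_positions': array([-67.67835724,  39.53178917, -11.14588492,  89.74441106,
         9.0123847 ,  51.71064405, -12.32254876]), 'joint_velocities': array([ 0.05000883,  0.1385902 , -0.00092905, -0.08888384, -0.01944216,
       -0.00334202,  0.02169496]), 'joint_efforts': array([ 5.81822428e-05, -5.27566373e+01, -1.26701351e+00, -1.53434712e+01,
       -5.26474952e-02,  6.14398610e-03,  1.56843007e-04]), 'tcp_pos': array([0.21752112, 0.58524888, 0.23792784]), 'tool_rot': array([-1.79895321e+02,  7.07377783e-03,  1.59622174e+02]), 'ft_force': array([-0.5014955 , -1.21210688, -0.13152938]), 'torque': array([-0.03260933,  0.03971871, -0.07066671]), 'grip_width': 0.08787911584532491}
['Unreachable', 'grip_point_offset'] 0.0187
scene [[483.2983852182011, 0.0, 322.506287916887], [0.0, 483.2983852182011, 245.3042419388509], [0.0, 0.0, 1.0]] [-0.01709105  0.          0.          0.          0.        ] [ 1.36172076  2.11158402 -0.95225429] [ 0.23131721 -0.26585158  1.38789412]
top [[459.4445041118639, 0.0, 321.85774532078324], [0.0, 459.4445041118639, 234.5384519259702], [0.0, 0.0, 1.0]] [0.02477589 0.         0.         0.         0.        ] [ 2.13540808 -2.0460824   0.23911835] [-0.02549399  0.55371518  1.05102159]
wrist [[368.04361031189495, 0.0, 318.32913796017067], [0.0, 368.04361031189495, 243.36919444302217], [0.0, 0.0, 1.0]] [-0.04719779  0.          0.          0.          0.        ] [-2.35915327 -1.63951279 -0.25434025] [-0.62371639 -0.04185896  0.39147939]
0.15
```

View pics/scene0.png

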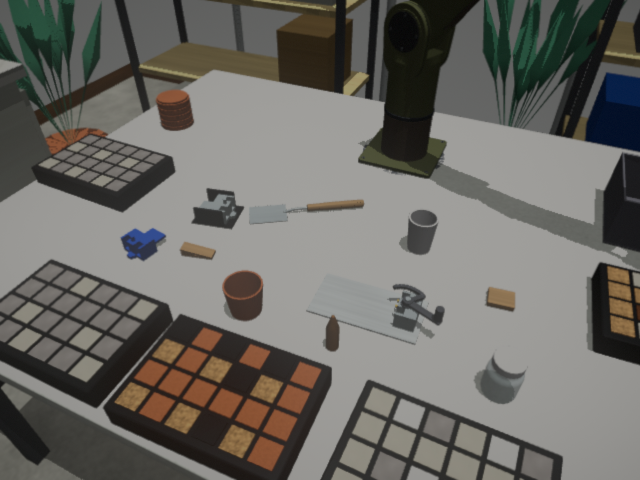

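View pics/top0.png

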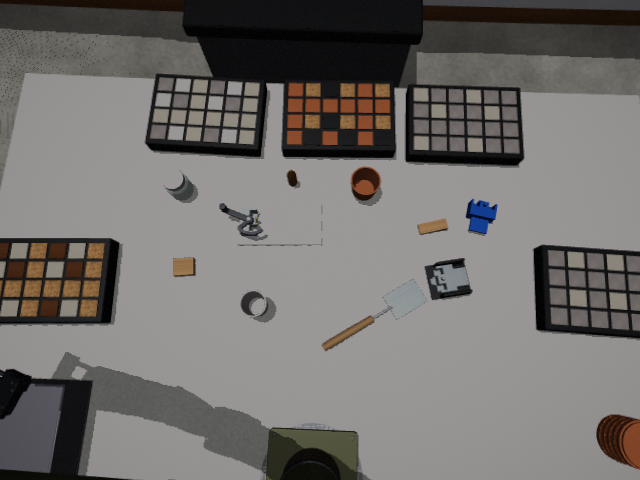

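View pics/wrist0.png

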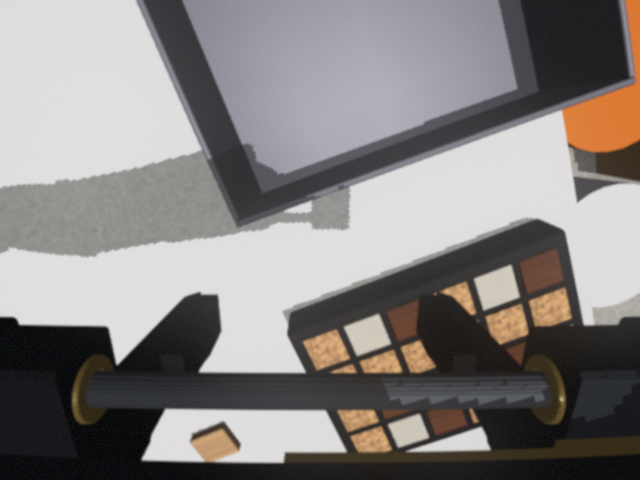

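```bash
cat > h.py <<'E'
import numpy as np,cv2
from scipy.spatial.transform import Rotation as Rn
from cell import readout, optics
def snap(n,f=None):
    s=optics.snapshot(n)
    if f: cv2.imwrite(f"pics/{f}.png",s["pixels"])
    return s
def proj(s,P): return cv2.projectPoints(np.float64(P).reshape(-1,3),s["rvec"],s["tvec"],s["intrinsics"],s["dist"])[0].reshape(-1,2)
def ray(s,uv,z):
    p=cv2.undistortPoints(np.float64(uv).reshape(-1,1,2),s["intrinsics"],s["dist"]).reshape(-1,2)
    R=cv2.Rodrigues(s["rvec"])[0];c=-R.T@s["tvec"].ravel();d=np.c_[p,np.ones(len(p))]@R
    return c+d*((z-c[2])/d[:,2])[:,None]
E
python3 - <<'E'
from h import *
S={n:snap(n) for n in ["scene","top"]}
for t in "fixture fixed_face lock_pivot lock_knob half_centre half_face half_lip half_pin caddy wedge_centre offcut_centre pot_centre beaker_centre jar_centre trowel dibber_centre half wedge".split():
  for n in S:
    print(t,n,[(round(d["confidence"],2),d["xyz"].round(4).tolist() if hasattr(d["xyz"],'round') else d["xyz"],proj(S[n],d["xyz"]).round().tolist()[0]) for d in optics.tip_of(t,n)])
print(readout.sense()["t"])
E
```

```text
fixture scene [(0.8, [0.5914, 0.1704, 0.004], [397.0, 315.0])]
fixture top [(0.92, [0.5906, 0.1668, 0.0012], [258.0, 224.0])]
fixed_face scene [(0.96, [0.591, 0.1687, 0.0173], [397.0, 310.0]), (0.36, [0.4727, -0.3632, 0.0157], [201.0, 207.0])]
fixed_face top [(0.8, [0.591, 0.1696, 0.0225], [255.0, 222.0])]
lock_pivot scene [(0.7, [0.5906, 0.1803, 0.0521], [405.0, 299.0])]
lock_pivot top [(0.79, [0.5888, 0.1823, 0.0442], [249.0, 220.0]), (0.36, [0.614, 0.2486, 0.0632], [222.0, 207.0])]
lock_knob scene [(0.86, [0.6135, 0.2433, 0.065], [437.0, 314.0])]
lock_knob top [(0.86, [0.6125, 0.247, 0.0616], [222.0, 208.0]), (0.4, [0.4641, -0.3054, 0.0209], [443.0, 279.0]), (0.24, [0.673, 0.3755, 0.041], [176.0, 186.0])]
half_centre scene [(0.8, [0.4635, -0.3056, 0.0262], [222.0, 207.0]), (0.65, [0.646, -0.4079, 0.0156], [138.0, 245.0])]
half_centre top [(0.89, [0.4677, -0.3083, 0.0211], [445.0, 278.0]), (0.61, [0.6467, -0.4054, 0.0207], [481.0, 210.0])]
half_face scene [(0.81, [0.6686, -0.4095, 0.0179], [130.0, 250.0]), (0.69, [0.4602, -0.2858, 0.0221], [230.0, 210.0])]
half_face top [(0.88, [0.
[... 1897 characters left out ...]
8, -0.1317, 0.0011], [307.0, 210.0])]
trowel top [(0.78, [0.3662, -0.1303, 0.0004], [371.0, 317.0])]
dibber_centre scene [(0.79, [0.7136, 0.0902, 0.0459], [334.0, 333.0])]
dibber_centre top [(0.68, [0.7075, 0.0859, 0.0414], [290.0, 177.0])]
half scene [(0.87, [0.6634, -0.4094, 0.0008], [134.0, 254.0]), (0.78, [0.4592, -0.2871, 0.0034], [231.0, 216.0])]
half top [(0.84, [0.6652, -0.4099, -0.0035], [480.0, 206.0]), (0.77, [0.4647, -0.2908, 0.0039], [436.0, 280.0]), (0.5, [0.6118, 0.2524, 0.0637], [220.0, 208.0])]
wedge scene [(0.95, [0.6011, -0.2837, -0.0016], [198.0, 254.0]), (0.49, [0.4738, -0.3617, 0.0138], [201.0, 208.0])]
wedge top [(0.73, [0.6009, -0.2828, -0.0012], [431.0, 228.0])]
2.05
```

```bash
python3 - <<'E'
import cv2,numpy as np
t=cv2.imread("pics/top0.png");s=cv2.imread("pics/scene0.png")
def c(im,x0,y0,x1,y1,k):return cv2.resize(im[y0:y1,x0:x1],None,fx=k,fy=k,interpolation=cv2.INTER_CUBIC)
cv2.imwrite("pics/c1.png",c(t,210,190,340,260,6))
cv2.imwrite("pics/c2.png",c(t,400,190,510,310,5))
cv2.imwrite("pics/c3.png",c(s,290,260,460,350,4.7))
cv2.imwrite("pics/c4.png",c(s,110,180,260,280,5))
E
```

```text
(no output)
```

View pics/c1.png

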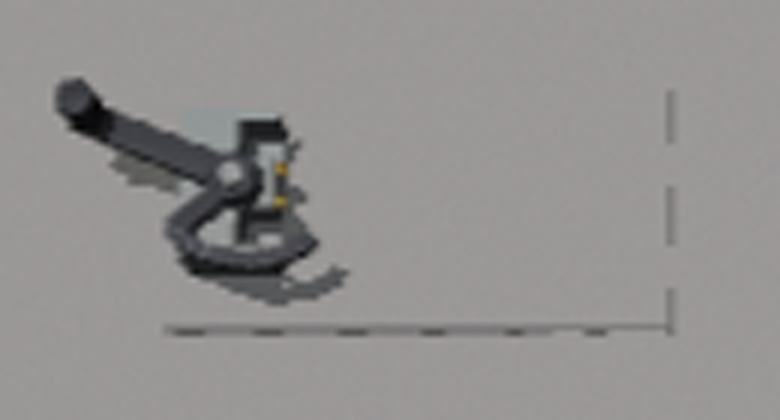

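View pics/c2.png

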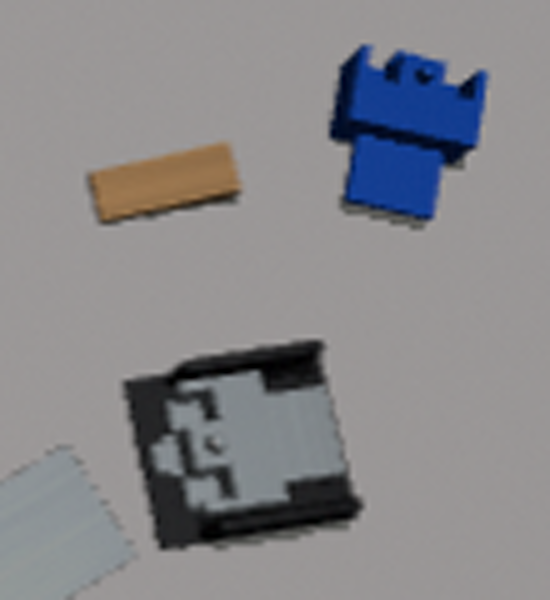

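View pics/c3.png

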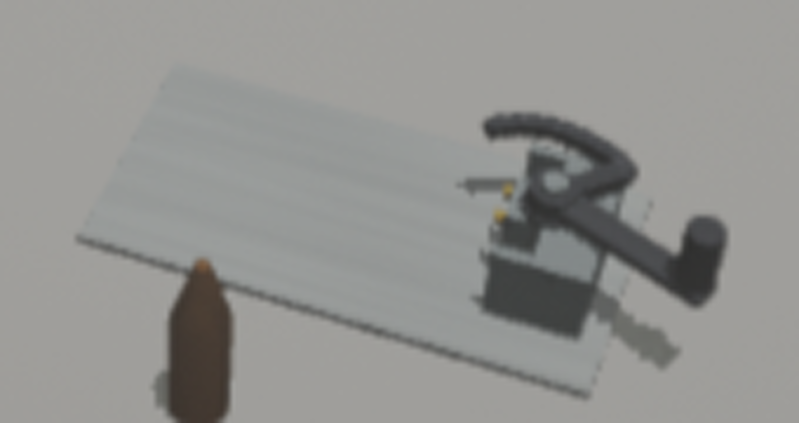

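View pics/c4.png

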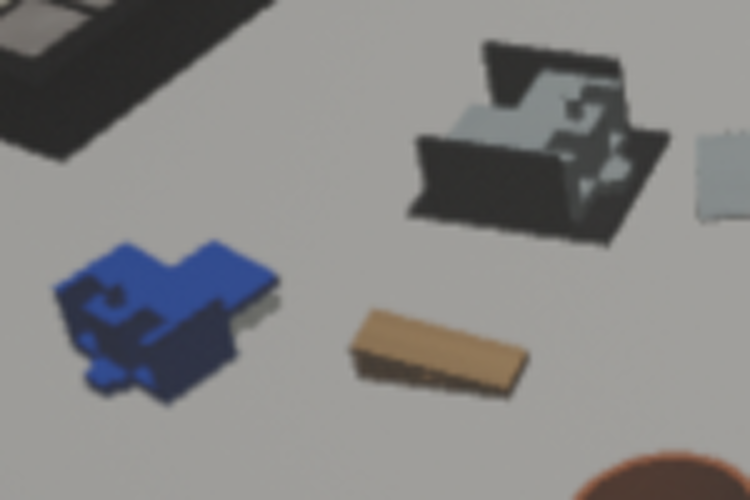

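```bash
cat >> h.py <<'E'
from scipy.optimize import least_squares
def fit(obs,x0):
    # obs: list of (snap, uv(N,2), local(N,3)); pose x,y,yaw
    def f(p):
        r=Rn.from_euler('z',p[2]).as_matrix(); out=[]
        for s,uv,L in obs: out.append((proj(s,np.array(L)@r.T+[p[0],p[1],0])-np.array(uv)).ravel())
        return np.concatenate(out)
    q=least_squares(f,x0,loss='soft_l1'); return q.x,f(q.x).reshape(-1,2).round(1)
E
python3 - <<'E'
from h import *
sc,tp=snap("scene"),snap("top")
C=lambda a,k,o:np.array(a)/k+np.array(o)
A=[(sc,C([(77,236),(178,65),(588,393)],4.7,(290,260)),[(55e-3,-.165,.004),(-55e-3,-.165,.004),(55e-3,.05,.004)]),
 (tp,C([(672,328)],6,(210,190)),[(-.055,-.165,.004)]),
 (tp,C([(165,326)],6,(210,190)),[(-.055,.05,.004)])]
for o in (A,A[:1],A[1:]):
  x,r=fit(o,[.591,.169,0]);print(x[:2],np.degrees(x[2]),r.tolist())
# caddy: top crop: floor corners front at z=.004 ; c2
B=[(tp,C([(124,381),(165,548)],5,(400,190)),[(.043,.0,.004),(-.043,.0,.004)])]
# cheek tops
for yf in (0.0,0.03):
  B=[(tp,C([(124,381),(165,548)],5,(400,190)),[(.043,yf,.004),(-.043,yf,.004)]),
   (tp,C([(322,342),(360,508)],5,(400,190)),[(.0425,-.07,.046),(-.0425,-.07,.046)])]
  x,r=fit(B,[.46,-.29,.2]);print('caddy',yf,x[:2],np.degrees(x[2]),r.tolist())
W=[(tp,C([(88,173),(230,142),(240,186)],5,(400,190)),[(.013,.035,.007),(.013,-.035,.0196),(-.013,-.035,.0196)]),
   (sc,C([(373,310),(350,348),(528,350),(512,386)],5,(110,180)),[(-.013,-.035,.0196),(.013,-.035,.0196),(-.013,.035,.007),(.013,.035,.007)])]
x,r=fit(W,[.6,-.28,.2]);print('wedge',x[:2],np.degrees(x[2]),r.tolist())
print(proj(tp,[.46,-.29,0]))
E
```

```text
[0.59125509 0.16835226] 2.5894179472338297 [[-0.3, -0.2], [-1.1, -0.9], [0.0, -0.1], [-1.3, -0.5], [-0.9, 0.1]]
[0.59197648 0.169466  ] 2.311859904394498 [[0.1, -0.1], [-0.5, -0.7], [0.3, 0.5]]
[0.59131368 0.16511008] 2.190750739452779 [[-0.2, -0.0], [0.2, 0.0]]
caddy 0.0 [ 0.45759631 -0.2836267 ] 12.715325426943743 [[4.1, -0.4], [4.0, -0.0], [-3.5, -0.3], [-2.2, 0.9]]
caddy 0.03 [ 0.46156798 -0.29552076] 11.335831777497608 [[-2.5, 0.0], [-3.5, 0.5], [1.9, -1.1], [2.5, 0.2]]
wedge [ 0.60138174 -0.28118322] 14.293922302622498 [[-0.7, -0.1], [-1.4, -0.6], [-0.7, 0.2], [-0.3, -0.8], [-0.3, -0.7], [-0.1, -0.8], [-1.0, -0.1]]
[[435.0988374 281.9271882]]
```

```bash
cat >> h.py <<'E'
def plan(x,y,z,yaw,n,g=1,start=None):
    s=readout.sense()
    p=np.array(s["tcp_pos"])*1000 if start is None else np.array(start[:3],float)*1000
    w=s["tool_rot"][2] if start is None else start[3]
    T=np.array([x,y,z])*1000; dw=(yaw-w+180)%360-180
    rows=[]
    for i in range(n):
        a=np.radians(w); d=(T-p)/(n-i); dr=((yaw-w+180)%360-180)/(n-i)
        l=np.round([d[0]*np.cos(a)+d[1]*np.sin(a), d[0]*np.sin(a)-d[1]*np.cos(a), -d[2]]*1,0 if n-i>1 else 1)
        r=round(-dr,1)
        rows.append([l.tolist(),[0,0,r],g])
        p=p+[l[0]*np.cos(a)+l[1]*np.sin(a), l[0]*np.sin(a)-l[1]*np.cos(a), -l[2]]; w-=r
    import json
    print(json.dumps(rows).replace(' ','').replace('.0,',',').replace('.0]',']')); print('end',p.round(1),round(w,1))
    return (*(p/1000),w)
E
python3 - <<'E'
from h import *
a=plan(.5,.12,.23,159.6-85,9)
plan(.463,-.30,.2,11.7,8,start=a)
s=snap("wrist");p=readout.sense()["tcp_pos"];print(proj(s,[p,p-[0,0,.15],p-[0,0,.2]]))
E
```

```text
[[[-47,-38,1],[0,0,9.4],1],[[-53,-29,1],[0,0,9.5],1],[[-57,-20,1],[0,0,9.4],1],[[-60,-11,1],[0,0,9.5],1],[[-60,-1,1],[0,0,9.4],1],[[-60,9,1],[0,0,9.5],1],[[-57,19,1],[0,0,9.4],1],[[-54,29,1],[0,0,9.5],1],[[-47.9,36.8,0.8],[0,0,9.4],1]]
end [500. 120. 230.] 74.6
[[[-52,9,4],[0,0,7.9],1],[[-50,17,4],[0,0,7.9],1],[[-47,23,4],[0,0,7.9],1],[[-44,30,4],[0,0,7.8],1],[[-39,35,3],[0,0,7.9],1],[[-34,40,4],[0,0,7.8],1],[[-28,45,3],[0,0,7.9],1],[[-22.4,47.6,4],[0,0,7.8],1]]
end [ 463. -300.  200.] 11.7
[[318.40117734 313.8724689 ]
 [318.57452881 225.67773747]
 [318.60111498 212.09995163]]
```

Candidates for the loose half in the scene view: the steel one in the caddy at (222,207), the blue look-alike at (138,245) and the fixed half at (405,310). I choose the steel one in the caddy; the close crop shows it between the cheeks with its toe towards +y. For the wedge, the slim tapered piece is at (197,251) and the flat offcut at (501,299). I choose (197,251).

```bash
python3 -m crank '[[[-47,-38,1],[0,0,9.4],1],[[-53,-29,1],[0,0,9.5],1],[[-57,-20,1],[0,0,9.4],1],[[-60,-11,1],[0,0,9.5],1],[[-60,-1,1],[0,0,9.4],1],[[-60,9,1],[0,0,9.5],1],[[-57,19,1],[0,0,9.4],1],[[-54,29,1],[0,0,9.5],1],[[-48,37,1],[0,0,9.4],1]]' 40
python3 -m crank '[[[-52,9,4],[0,0,7.9],1],[[-50,17,4],[0,0,7.9],1],[[-47,23,4],[0,0,7.9],1],[[-44,30,4],[0,0,7.8],1],[[-39,35,3],[0,0,7.9],1],[[-34,40,4],[0,0,7.8],1],[[-28,45,3],[0,0,7.9],1],[[-22,48,4],[0,0,7.8],0.4],[[0,0,0],[0,0,0],0.4],[[0,0,0],[0,0,0],0.4]]'
python3 - <<'E'
from h import *
print(readout.sense()["tool_rot"],readout.sense()["joint_positions"])
s=snap("wrist","w1")
for t in "half_centre half_face half_lip half_pin caddy".split():
    print(t,[(round(d["confidence"],2),np.round(d["xyz"],4).tolist(),proj(s,d["xyz"]).round().tolist()[0]) for d in optics.tip_of(t,"wrist")])
E
```

```text
t: 3.32
tcp_pos: [0.5013, 0.1184, 0.23]
tool_rot: [180.0, -0.1, 74.3]
ft_force: [0.7, -0.0, -0.5]
grip_width: 0.0883
t: 4.58
tcp_pos: [0.4639, -0.2994, 0.1995]
tool_rot: [-179.9, -0.0, 11.8]
ft_force: [0.1, 1.2, 0.3]
grip_width: 0.0622
[-1.79921171e+02 -9.45555710e-03  1.17825017e+01] [ 15.11048838  38.89912277  22.05175127 105.80494411 -21.8430356
  39.53299712 -28.41847357]
half_centre [(0.96, [0.4682, -0.3021, 0.0197], [322.0, 213.0]), (0.8, [0.6444, -0.4029, 0.0202], [491.0, 28.0])]
half_face [(0.86, [0.4578, -0.2924, 0.0187], [310.0, 221.0]), (0.65, [0.6663, -0.4093, 0.0162], [505.0, 2.0])]
half_lip [(0.92, [0.4763, -0.3602, 0.0176], [386.0, 217.0]), (0.88, [0.593, -0.3895, 0.0116], [453.0, 91.0]), (0.73, [0.4551, -0.2862, -0.001], [303.0, 218.0]), (0.22, [0.6004, -0.2799, 0.0096], [329.0, 53.0])]
half_pin [(0.96, [0.4634, -0.3011, 0.0478], [320.0, 226.0]), (0.73, [0.6575, -0.402, 0.0465], [511.0, -0.0])]
caddy [(0.76, [0.4564, -0.2883, -0.0051], [306.0, 216.0])]
```

View pics/w1.png

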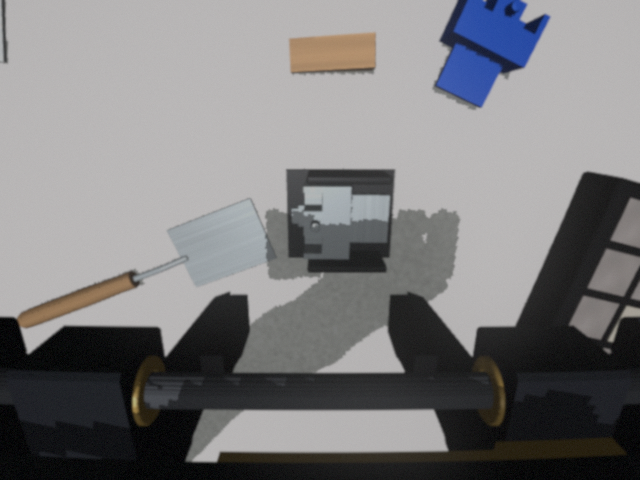

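```bash
python3 - <<'E'
import cv2
t=cv2.imread("pics/w1.png");cv2.imwrite("pics/w1c.png",cv2.resize(t[160:280,270:410],None,fx=5,fy=5,interpolation=cv2.INTER_CUBIC))
E
```

```text
(no output)
```

View pics/w1c.png

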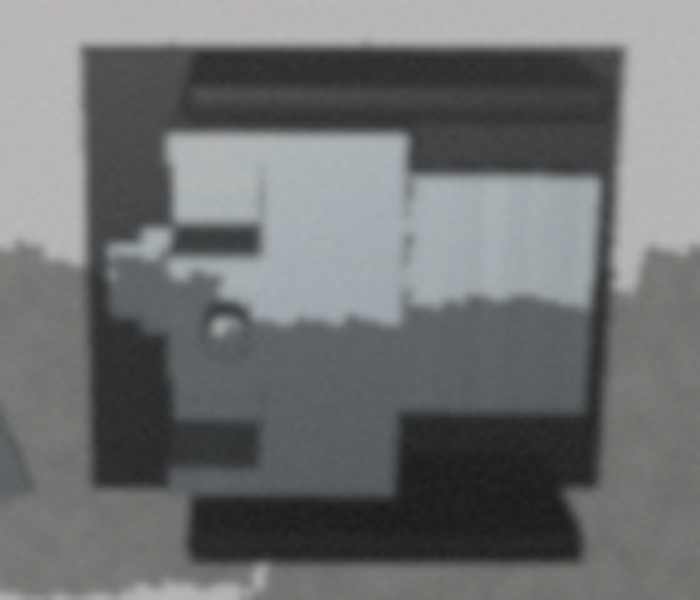

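```bash
python3 - <<'E'
from h import *
s=snap("wrist")
uv=np.array([(165,130),(410,130),(398,495),(168,493),(601,177),(588,413)])/5+[270,160]
L=[(.032,0,.04),(.032,-.04,.04),(-.032,-.04,.04),(-.032,0,.04),(.022,-.076,.022),(-.022,-.076,.022)]
x,r=fit([(s,uv,L)],[.458,-.288,.2]);print(x,np.degrees(x[2]),r.tolist())
c=x[:2]+Rn.from_euler('z',x[2]).as_matrix()[:2,:2]@[0,-.02];print('centre',c)
plan(c[0],c[1],.06,np.degrees(x[2]),4,0.5)
E
```

```text
[ 0.46080585 -0.28723918  0.19689702] 11.281368245552445 [[0.8, 0.2], [-0.1, 0.6], [-0.3, -0.1], [0.4, -0.1], [-0.0, -0.3], [-0.6, -0.3]]
centre [ 0.4647184  -0.30685275]
[[[-0,2,35],[0,0,0.1],0.5],[[-0,2,35],[0,0,0.1],0.5],[[-0,2,35],[0,0,0.2],0.5],[[-0.9,1.4,34.8],[0,0,0.1],0.5]]
end [ 464.7 -306.9   60. ] 11.3
```

```bash
python3 -m crank '[[[0,2,40],[0,0,0.2],0.4],[[0,2,40],[0,0,0.2],0.4],[[0,2,40],[0,0,0.1],0.4],[[-1,1.4,34],[0,0,0],0.4],[[0,0,20],[0,0,0],0.4],[[0,0,0],[0,0,0],-1],[[0,0,0],[0,0,0],-1],[[0,0,0],[0,0,0],-1]]' 40
python3 -m crank '[[[0,0,0],[0,0,0],-1],[[0,0,0],[0,0,0],-1]]'
```

```text
t: 5.92
tcp_pos: [0.4644, -0.307, 0.0265]
tool_rot: [-180.0, -0.0, 11.3]
ft_force: [-0.7, 2.1, 0.8]
grip_width: 0.0398
t: 6.18
tcp_pos: [0.4645, -0.307, 0.0265]
tool_rot: [-179.9, -0.0, 11.3]
ft_force: [-0.9, 3.3, 6.6]
grip_width: 0.0398
```

```bash
python3 - <<'E'
from h import *
p=readout.sense()["tcp_pos"]
a=plan(.595,.09,.15,2.4,8,-1,start=(.4645,-.307,.1465,11.3))
E
```

```text
[[[26,-45,-0],[0,0,1.1],-1],[[25,-46,-0],[0,0,1.1],-1],[[24,-46,-1],[0,0,1.1],-1],[[23,-47,-0],[0,0,1.1],-1],[[22,-47,-1],[0,0,1.1],-1],[[21,-48,-0],[0,0,1.1],-1],[[20,-48,-1],[0,0,1.2],-1],[[19.5,-49.4,-0.5],[0,0,1.1],-1]]
end [595.  90. 150.] 2.4
```

```bash
python3 -m crank '[[[0,0,-20],[0,0,0],-1],[[0,0,-50],[0,0,0],-1],[[0,0,-50],[0,0,0],-1]]'
python3 -m crank '[[[26,-45,0],[0,0,1.1],-1],[[25,-46,0],[0,0,1.1],-1],[[24,-46,-1],[0,0,1.1],-1],[[23,-47,0],[0,0,1.1],-1],[[22,-47,-1],[0,0,1.1],-1],[[21,-48,0],[0,0,1.1],-1],[[20,-48,-1],[0,0,1.2],-1],[[20,-49,0],[0,0,1.1],-1],[[0,0,0],[0,0,0],-1]]'
python3 - <<'E'
from h import *
s=snap("wrist","w2");snap("top","t2")
for t in "fixture fixed_face lock_pivot lock_knob half_face half_pin".split():
    print(t,[(round(d["confidence"],2),np.round(d["xyz"],4).tolist(),proj(s,d["xyz"]).round().tolist()[0]) for d in optics.tip_of(t,"wrist")])
E
```

```text
t: 6.55
tcp_pos: [0.4636, -0.3076, 0.1462]
tool_rot: [-180.0, 0.1, 11.2]
ft_force: [1.7, -1.1, -5.3]
grip_width: 0.0398
t: 7.68
tcp_pos: [0.5962, 0.0966, 0.1472]
tool_rot: [-179.7, 0.0, 2.9]
ft_force: [-1.2, -0.8, -6.5]
grip_width: 0.0396
fixture [(0.67, [0.5855, 0.169, -0.001], [232.0, 234.0])]
fixed_face [(0.71, [0.5908, 0.17, 0.0249], [223.0, 237.0]), (0.7, [0.699, -0.1058, 0.0362], [624.0, 110.0])]
lock_pivot [(0.72, [0.6124, 0.2471, 0.0653], [88.0, 217.0]), (0.71, [0.5855, 0.1809, 0.0464], [200.0, 252.0])]
lock_knob [(0.67, [0.6129, 0.2456, 0.0662], [90.0, 217.0])]
half_face [(0.96, [0.5952, 0.1152, 0.1427], [278.0, 308.0]), (0.52, [0.6982, -0.1065, 0.0366], [625.0, 111.0]), (0.51, [0.5862, 0.1714, 0.0008], [228.0, 234.0])]
half_pin [(0.89, [0.5973, 0.1051, 0.1686], [297.0, 336.0]), (0.47, [0.6975, -0.1028, 0.0368], [620.0, 111.0])]
```

View pics/w2.png

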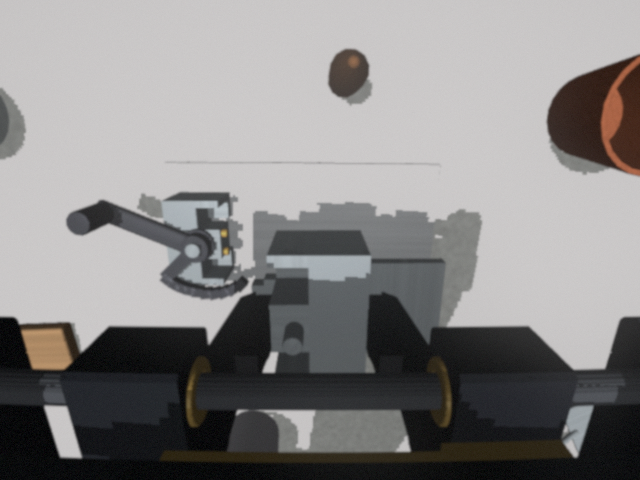

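```bash
python3 - <<'E'
import cv2
t=cv2.imread("pics/w2.png");cv2.imwrite("pics/w2c.png",cv2.resize(t[150:310,140:270],None,fx=5,fy=5,interpolation=cv2.INTER_CUBIC)[:600*2][:800])
E
```

```text
(no output)
```

View pics/w2c.png

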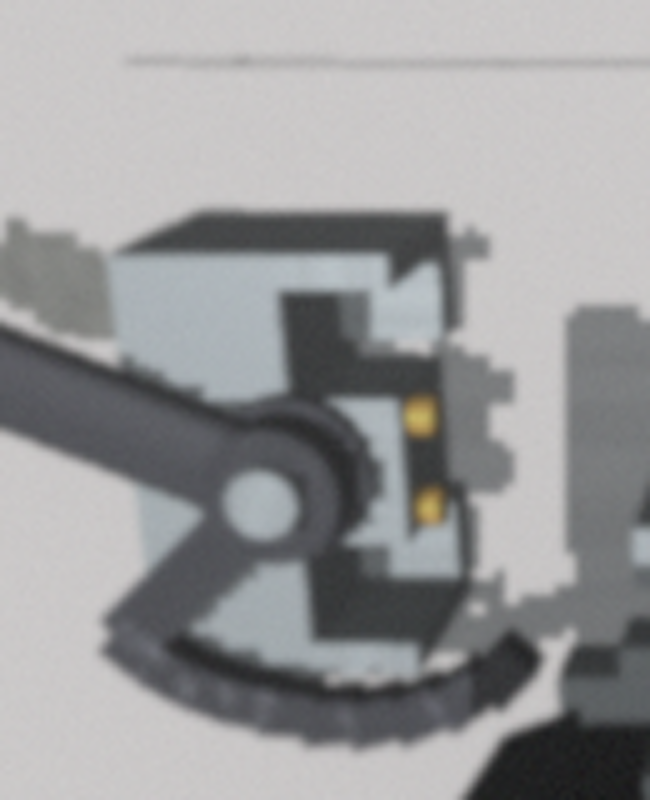

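```bash
python3 - <<'E'
from h import *
s=snap("wrist")
uv=np.array([(108,257),(388,256),(447,213),(200,212),(125,61),(260,503),(422,655)])/5+[140,150]
uv=np.vstack([uv,(440,163.5)])
L=[(.032,.04,.04),(.032,0,.04),(.032,0,.004),(.032,.04,.004),(.055,.05,.004),(0,.016,.053),(-.032,0,.04),(.055,-.165,.004)]
x,r=fit([(s,uv,L)],[.591,.168,.04]);print(x,np.degrees(x[2]),r.tolist())
print(readout.sense()["tcp_pos"],readout.sense()["tool_rot"])
print('knob ang', np.degrees(np.arctan2(.0655-.0,.0235)), 'pts top2')
c=x[:2]+Rn.from_euler('z',x[2]).as_matrix()[:2,:2]@[0,-.068];print('place centre',c)
plan(c[0],c[1],.05,np.degrees(x[2]),4,-1)
E
```

```text
[0.58981656 0.15792458 0.03327684] 1.906622711890968 [[0.0, -0.4], [0.2, -0.2], [0.1, -0.5], [-0.3, -0.3], [-0.9, 0.8], [1.8, -0.6], [0.1, 3.6], [-0.8, 0.3]]
[0.5956973  0.08767412 0.14880367] [1.79995323e+02 5.63860349e-03 2.22141765e+00]
knob ang 70.26309850449911 pts top2
place centre [0.59207897 0.08996223]
[[[-1,-1,25],[0,0,0.1],-1],[[-1,-0,25],[0,0,0.1],-1],[[-1,-1,24],[0,0,0.1],-1],[[-0.5,-0.4,24.8],[0,0,0],-1]]
end [592.1  89.9  50. ] 1.9
```

```bash
cat >> h.py <<'E'
import pickle
def snapsave(n,f):
    s=snap(n,f); pickle.dump(s,open(f"pics/{f}.pkl","wb")); return s
def crop(f,x0,y0,x1,y1,k):
    im=cv2.imread(f"pics/{f}.png")[y0:y1,x0:x1]; cv2.imwrite(f"pics/{f}c.png",cv2.resize(im,None,fx=k,fy=k,interpolation=cv2.INTER_CUBIC))
E
python3 - <<'E'
from h import *
s=snapsave("wrist","w3"); print(readout.sense()["tcp_pos"],readout.sense()["tool_rot"]); crop("w3",130,150,270,270,5)
E
```

```text
[0.59573742 0.08795327 0.14879345] [-1.79996305e+02  3.46643582e-03  2.24471270e+00]
```

View pics/w3c.png

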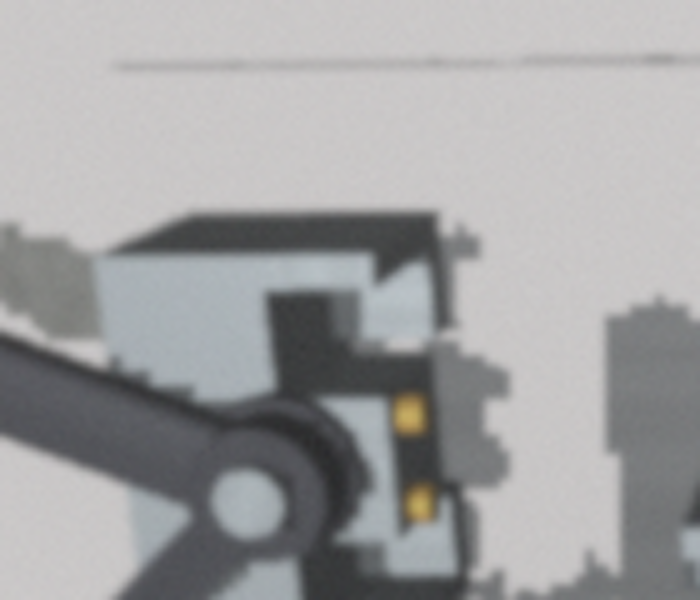

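View pics/w3.png

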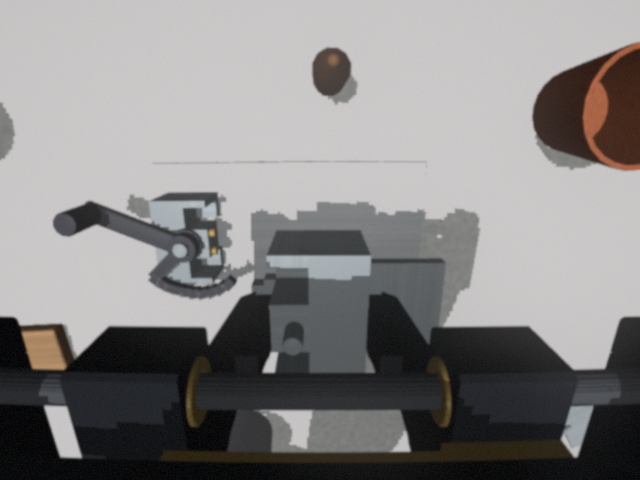

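```bash
python3 - <<'E'
from h import *
s=pickle.load(open("pics/w3.pkl","rb"))
uv=np.array([(94,257),(374,254),(437,212),(190,212),(115,65),(410,411),(420,501)])/5+[130,150]
uv=np.vstack([uv,(427,161.5)])
L=[(.032,.04,.04),(.032,0,.04),(.032,0,.004),(.032,.04,.004),(.055,.05,.004),(.007,-.003,.034),(-.007,-.003,.034),(.055,-.165,.004)]
x,r=fit([(s,uv,L)],[.591,.168,.04]);print(x,np.degrees(x[2]),r.tolist())
R=Rn.from_euler('z',x[2]).as_matrix()[:2,:2]
c=x[:2]+R@[0,-.065];print('place centre',c)
a=plan(c[0],c[1],.05,np.degrees(x[2]),4,-1)
E
```

```text
[0.58974325 0.16765025 0.04096549] 2.3471498726465465 [[-0.5, -0.3], [-0.6, -0.1], [0.1, -0.5], [-0.1, -0.1], [-1.2, 0.3], [1.9, 0.3], [1.5, 0.2], [-0.0, 0.4]]
place centre [0.59240526 0.10270478]
[[[-1,-4,25],[0,0,-0],-1],[[-1,-4,25],[0,0,-0],-1],[[-0,-3,24],[0,0,-0.1],-1],[[-0.7,-3.9,24.8],[0,0,-0],-1]]
end [592.4 102.7  50. ] 2.3
```

```bash
python3 -m crank '[[[-1,-4,25],[0,0,0],-1],[[-1,-4,25],[0,0,0],-1],[[0,-3,24],[0,0,-0.1],-1],[[-0.7,-4,25],[0,0,0],-1],[[0,0,15],[0,0,0],-1],[[0,0,5],[0,0,0],-1],[[0,0,0],[0,0,0],-1],[[0,0,0],[0,0,0],-1]]'
python3 -m crank '[[[0,0,1.5],[0,0,0],-1],[[0,0,1],[0,0,0],-1],[[0,0,0],[0,0,0],-1]]'
```

```text
t: 9.18
tcp_pos: [0.5933, 0.1033, 0.0306]
tool_rot: [-180.0, -0.1, 2.4]
ft_force: [-0.8, -0.5, -6.7]
grip_width: 0.0395
t: 9.55
tcp_pos: [0.5924, 0.1036, 0.0272]
tool_rot: [-180.0, 0.0, 2.4]
ft_force: [0.7, -0.5, -6.0]
grip_width: 0.0394
```

```bash
python3 -m crank '[[[0,0,0.8],[0,0,0],-1],[[0,0,0],[0,0,0],-1]]'; python3 -m crank '[[[0,0,0.5],[0,0,0],-1],[[0,0,0],[0,0,0],-1]]'
```

```text
t: 9.8
tcp_pos: [0.5926, 0.1036, 0.0266]
tool_rot: [-180.0, -0.0, 2.4]
ft_force: [0.3, 0.2, -5.5]
grip_width: 0.0396
t: 10.05
tcp_pos: [0.5926, 0.1036, 0.0265]
tool_rot: [-180.0, -0.0, 2.4]
ft_force: [-2.6, 0.2, 3.2]
grip_width: 0.0396
```

```bash
python3 -m crank '[[[0,0,0],[0,0,0],0.2],[[0,0,0],[0,0,0],0.2],[[0,0,0],[0,0,0],0.2],[[0,0,-25],[0,0,0],0.2],[[0,0,-50],[0,0,0],0.8],[[0,0,-50],[0,0,-10],0.8],[[0,0,-20],[0,0,-10],0.8],[[0,0,0],[0,0,-10],0.8],[[0,0,0],[0,0,-10],0.8],[[0,0,0],[0,0,-10],0.8]]'
python3 -m crank '[[[0,0,0],[0,0,-10],0.8],[[0,0,0],[0,0,-10],0.8],[[0,0,0],[0,0,-10],0.8],[[0,0,0],[0,0,-10],0.8],[[0,0,0],[0,0,0],0.8],[[0,0,0],[0,0,0],0.8]]'
python3 - <<'E'
from h import *
s=snapsave("wrist","w4"); print(readout.sense()["tcp_pos"],readout.sense()["tool_rot"],readout.sense()["joint_positions"])
E
```

```text
t: 11.3
tcp_pos: [0.5925, 0.1034, 0.171]
tool_rot: [180.0, -0.0, 52.7]
ft_force: [0.1, -0.4, -0.5]
grip_width: 0.0795
t: 12.05
tcp_pos: [0.5925, 0.1034, 0.1709]
tool_rot: [180.0, 0.0, 92.2]
ft_force: [0.2, 1.1, -0.0]
grip_width: 0.0792
[0.59249338 0.10347303 0.17086018] [-1.79999778e+02  1.08514649e-02  9.22762096e+01] [-17.51855032  42.64262509   5.66724388  98.19520783  -6.02533497
  39.45999781  -6.40825544]
```

View pics/w4.png

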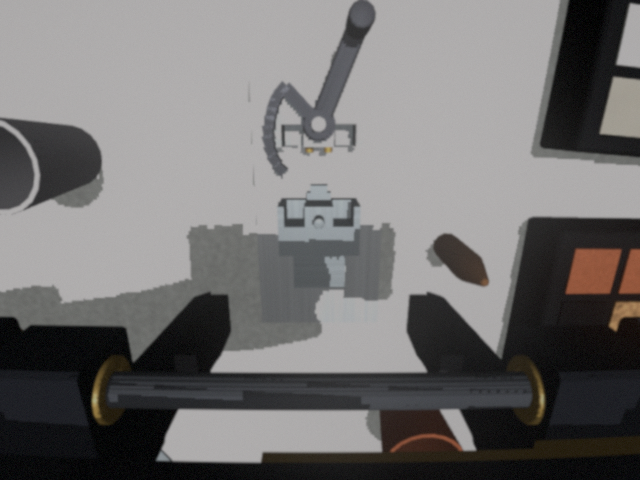

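```bash
python3 - <<'E'
from h import *
crop("w4",245,60,395,260,3.9)
E
```

View pics/w4c.png

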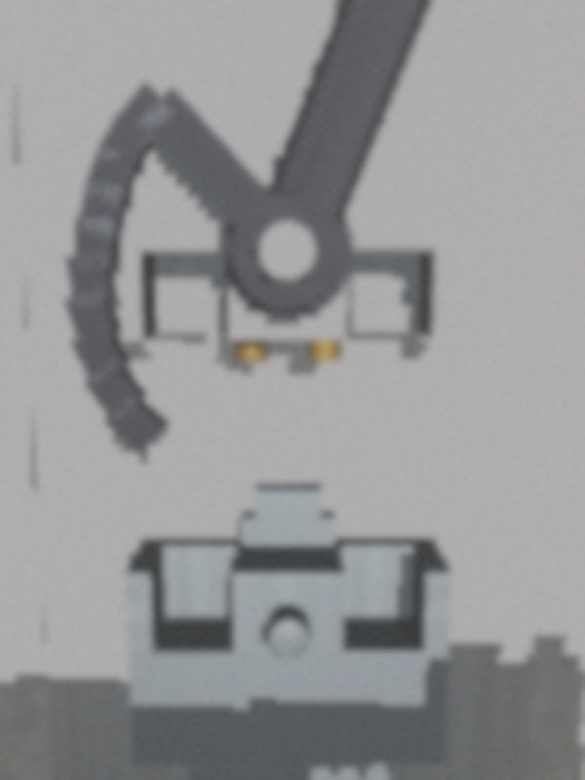

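```bash
python3 -m crank '[[[-6,0,45],[0,0,0],0.8],[[-5,0,45],[0,0,0],0.8],[[0,0,35],[0,0,0],0.8],[[0,0,20],[0,0,0],0.8],[[0,0,0],[0,0,0],-1],[[0,0,0],[0,0,0],-1],[[0,0,0],[0,0,0],-1],[[0,0,0],[0,0,0],-1]]' 30
python3 - <<'E'
from h import *
s=snapsave("wrist","w5"); print(readout.sense()["tcp_pos"])
E
```

```text
t: 13.1
tcp_pos: [0.5934, 0.0927, 0.0268]
tool_rot: [179.9, -0.0, 92.4]
ft_force: [-0.5, 0.1, -0.3]
grip_width: 0.0637
[0.59341756 0.09270138 0.02678328]
```

View pics/w5.png

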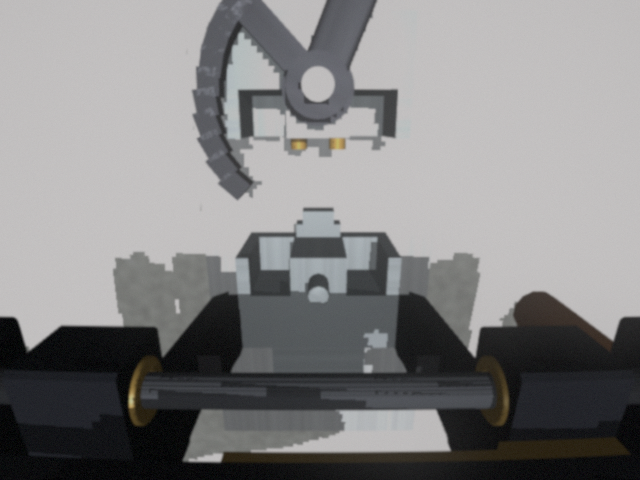

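```bash
python3 -m crank '[[[10,0,0],[0,0,0],-1],[[12,0,0],[0,0,0],-1],[[10,0,0],[0,0,0],-1],[[4,0,0],[0,0,0],-1],[[0,0,0],[0,0,0],-1],[[0,0,0],[0,0,0],-1]]'
python3 -m crank '[[[2,0,0],[0,0,0],-1],[[1,0,0],[0,0,0],-1],[[0,0,0],[0,0,0],-1],[[0,0,0],[0,0,0],-1]]'
python3 - <<'E'
from h import *
s=snapsave("wrist","w6"); print(readout.sense()["tcp_pos"],readout.sense()["ft_force"])
E
```

```text
t: 13.9
tcp_pos: [0.5921, 0.1303, 0.0268]
tool_rot: [179.9, -0.1, 92.5]
ft_force: [-0.3, -1.5, 6.3]
grip_width: 0.0638
t: 14.4
tcp_pos: [0.5921, 0.1319, 0.0268]
tool_rot: [179.9, 0.0, 92.4]
ft_force: [-0.1, -4.0, 6.0]
grip_width: 0.0638
[0.59207896 0.13191477 0.02675588] [-0.15880894 -4.28369284  6.91753977]
```

View pics/w6.png

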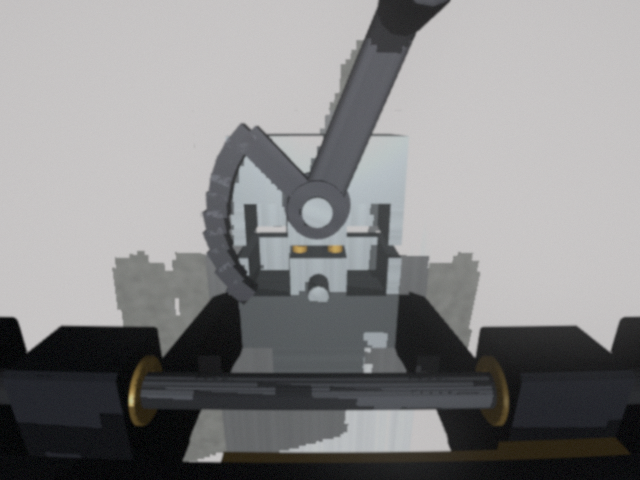

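```bash
python3 -m crank '[[[1,0,-0.4],[0,0,0],-1],[[0.5,0,0],[0,0,0],-1],[[0,0,0],[0,0,0],-1]]'
python3 -m crank '[[[1,0,0],[0,0,0],-1],[[0.5,0,0],[0,0,0],-1],[[0,0,0],[0,0,0],-1]]'
python3 - <<'E'
from h import *
s=snapsave("wrist","w7"); print(readout.sense()["tcp_pos"],readout.sense()["ft_force"]);crop("w7",190,130,440,310,3.2)
E
```

```text
t: 14.82
tcp_pos: [0.5918, 0.1332, 0.0267]
tool_rot: [179.9, 0.0, 92.4]
ft_force: [-0.9, -3.8, 5.2]
grip_width: 0.0636
t: 15.2
tcp_pos: [0.5918, 0.1335, 0.0268]
tool_rot: [179.9, 0.1, 92.4]
ft_force: [0.8, -5.5, 4.8]
grip_width: 0.0639
[0.59175344 0.13352713 0.02674966] [ 0.41386206 -4.98020794  6.176801  ]
```

View pics/w7c.png

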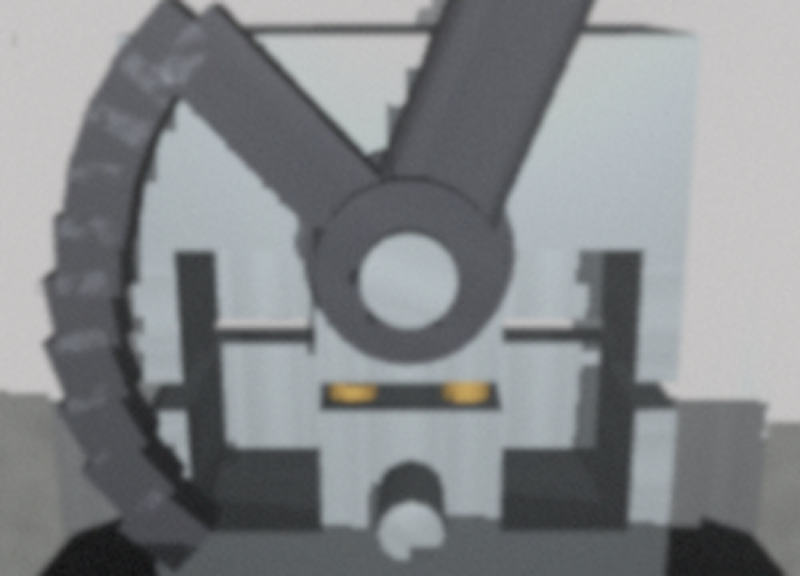

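```bash
python3 - <<'E'
from h import *
p=readout.sense()["tcp_pos"]
plan(.6115,.235,.15,69.5,4,.4,start=(p[0],p[1],.1265,92.4))
E
```

```text
[[[25,6,-6],[0,0,5.7],0.4],[[26,3,-6],[0,0,5.7],0.4],[[26,1,-6],[0,0,5.8],0.4],[[25.5,-1.3,-5.5],[0,0,5.7],0.4]]
end [611.5 235.1 150. ] 69.5
```

```bash
python3 -m crank '[[[0,0,0],[0,0,0],0.6],[[0,0,0],[0,0,0],0.6],[[0,0,0],[0,0,0],0.6],[[0,0,-50],[0,0,0],0.6],[[0,0,-50],[0,0,0],0.6],[[25,6,-6],[0,0,5.7],0.2],[[26,3,-6],[0,0,5.7],0.2],[[26,1,-6],[0,0,5.8],0.2],[[25.5,-1,-5],[0,0,5.7],0.2],[[0,0,0],[0,0,0],0.2]]'
python3 -m crank '[[[0,0,0],[0,0,0],0.2],[[0,0,0],[0,0,0],0.2]]'
python3 - <<'E'
from h import *
s=snapsave("wrist","w8"); t=snapsave("top","t8");print(readout.sense()["tcp_pos"],readout.sense()["tool_rot"]);crop("t8",210,190,340,260,6)
for n,S in (("wrist",s),("top",t)):
  print([(round(d["confidence"],2),np.round(d["xyz"],4).tolist(),proj(S,d["xyz"]).round().tolist()[0]) for d in optics.tip_of("lock_knob",n)])
E
```

```text
t: 16.5
tcp_pos: [0.6108, 0.2394, 0.1492]
tool_rot: [-180.0, -0.1, 69.8]
ft_force: [-0.6, 0.3, -0.0]
grip_width: 0.0531
t: 16.75
tcp_pos: [0.611, 0.234, 0.1491]
tool_rot: [-180.0, 0.1, 69.4]
ft_force: [-0.7, -0.9, -0.8]
grip_width: 0.0526
[0.6111587  0.23453694 0.14922247] [-1.79982553e+02  3.88072650e-02  6.94440179e+01]
[(0.97, [0.6128, 0.2488, 0.0678], [313.0, 231.0])]
[(0.91, [0.611, 0.2504, 0.0664], [221.0, 208.0])]
```

View pics/w8.png

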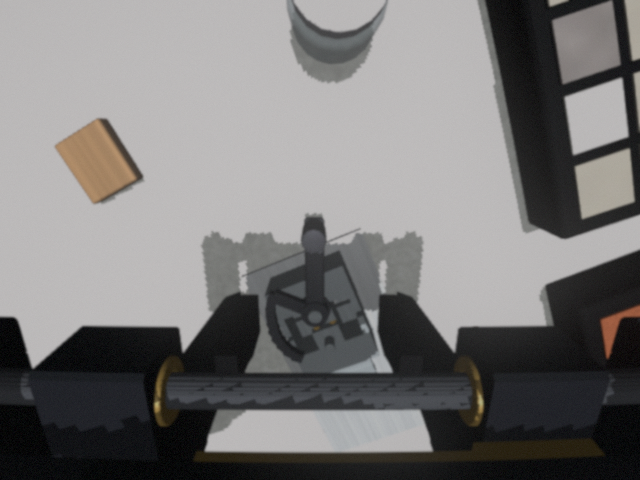

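```bash
python3 - <<'E'
from h import *
crop("w8",240,200,400,320,5)
s=pickle.load(open("pics/w8.pkl","rb"))
K=[.6122,.2454];print(proj(s,[[*K,.08],[*K,.05],[.5891,.1836,.053]]))
E
```

```text
[[314.07798791 242.00337191]
 [314.52136347 228.7593638 ]
 [314.95285152 315.95008418]]
```

View pics/w8c.png

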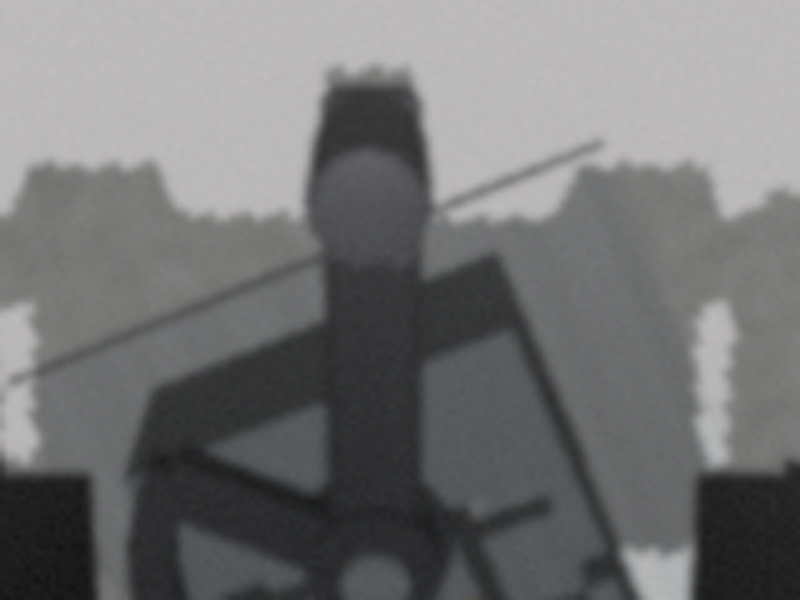

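View pics/t8c.png

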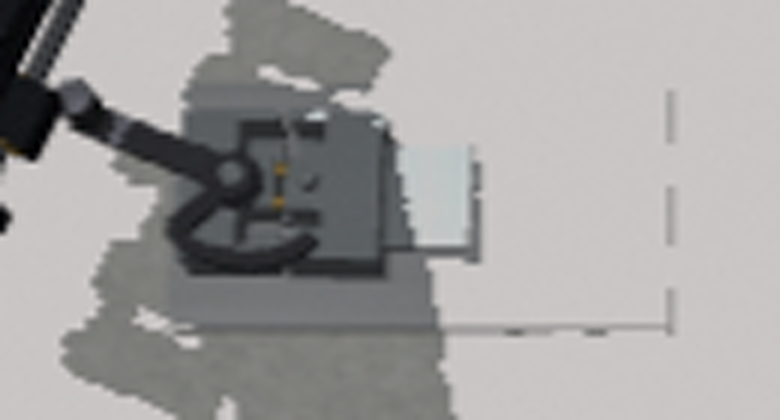

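```bash
python3 -m crank '[[[6,-1.5,40],[0,0,0],0],[[4.8,-1.4,40],[0,0,0],0],[[0,0,13],[0,0,0],0],[[0,0,0],[0,0,0],-1],[[0,0,0],[0,0,0],-1],[[0,0,0],[0,0,0],-1],[[0,0,0],[0,0,0],-1],[[0,0,0],[0,0,0],-1]]' 15
python3 - <<'E'
from h import *
s=readout.sense();p=s["tcp_pos"];print(p, s["tool_rot"],np.hypot(p[0]-.5891,p[1]-.1836),np.degrees(np.arctan2(p[1]-.1836,p[0]-.5891)),s["joint_positions"])
E
```

```text
t: 17.95
tcp_pos: [0.6133, 0.2473, 0.0578]
tool_rot: [179.9, -0.1, 69.5]
ft_force: [-1.3, -0.3, 6.9]
grip_width: 0.0157
[0.61325258 0.24729637 0.05776059] [ 1.79895834e+02 -9.12953553e-02  6.95095308e+01] 0.068121760962136 69.23412292767023 [-32.21980618  56.13894557  12.08156366  90.50872742 -17.57946141
  35.0864912  -31.39954379]
```

```bash
python3 -m crank '[[[-0.25,-5.8,-1],[0,0,-5],-1],[[-0.25,-5.8,0],[0,0,-5],-1],[[-0.25,-5.8,0],[0,0,-5],-1],[[-0.25,-5.8,0],[0,0,-5],-1],[[-0.25,-5.8,0],[0,0,-5],-1],[[-0.25,-5.8,0],[0,0,-5],-1],[[-0.25,-5.8,0],[0,0,-5],-1],[[-0.25,-5.8,0],[0,0,-5],-1]]'
cat > a.py <<'E'
from h import *
s=readout.sense();p=s["tcp_pos"];print(s["t"],p.round(4), s["ft_force"].round(1),s["tool_rot"].round(1),np.hypot(p[0]-.5891,p[1]-.1836).round(4),'lock deg',np.degrees(np.arctan2(p[1]-.1836,p[0]-.5891))%360-92.35,s["joint_positions"].round(0))
E
python3 a.py
```

```text
t: 18.95
tcp_pos: [0.5671, 0.2479, 0.0578]
tool_rot: [179.9, -0.0, 109.7]
ft_force: [-0.2, 0.4, 0.8]
grip_width: 0.0156
18.95 [0.5671 0.2479 0.0578] [-0.2  0.4  0.8] [179.9  -0.  109.7] 0.0679 lock deg 16.537219644991737 [-29.  53.   2.  98.  -3.  29.  -5.]
```

```bash
python3 -m crank '[[[-0.25,-5.8,0],[0,0,-5],-1],[[-0.25,-5.8,0],[0,0,-5],-1],[[-0.25,-5.8,0],[0,0,-5],-1],[[-0.25,-5.8,0],[0,0,-5],-1],[[-0.25,-5.8,0],[0,0,-5],-1]]'
python3 a.py
python3 -m crank '[[[-0.25,-5.8,0],[0,0,-5],-1],[[-0.25,-5.8,0],[0,0,-5],-1],[[-0.25,-5.8,0],[0,0,-5],-1],[[-0.25,-5.8,0],[0,0,-5],-1],[[-0.25,-5.8,0],[0,0,-5],-1]]'
python3 a.py
python3 -c "
from h import *
snapsave('top','t9');crop('t9',210,190,340,260,6)"
```

```text
t: 19.58
tcp_pos: [0.5425, 0.2328, 0.0579]
tool_rot: [179.9, 0.0, 134.7]
ft_force: [0.1, 0.6, 1.2]
grip_width: 0.0152
19.575 [0.5425 0.2328 0.0579] [0.1 0.6 1.2] [179.9   0.  134.7] 0.0677 lock deg 41.07784073600726 [-25.  52.  -4. 103.   7.  25.  10.]
t: 20.2
tcp_pos: [0.5266, 0.209, 0.0578]
tool_rot: [179.9, 0.0, 159.7]
ft_force: [-0.9, 2.1, 1.5]
grip_width: 0.0155
20.2 [0.5266 0.209  0.0578] [-0.9  2.1  1.5] [179.9   0.  159.7] 0.0675 lock deg 65.53908251752415 [-21.  51.  -9. 107.  18.  23.  26.]
```

View pics/t9c.png

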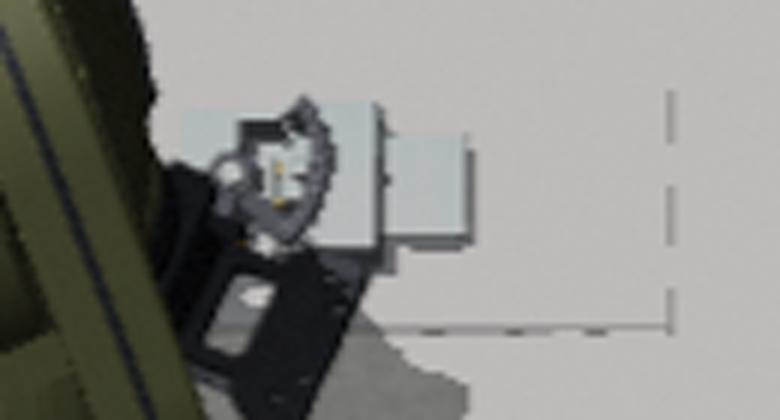

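```bash
python3 -m crank '[[[-0.25,-5.8,0],[0,0,-5],-1],[[-0.25,-5.8,0],[0,0,-5],-1],[[-0.25,-5.8,0],[0,0,-5],-1],[[-0.25,-5.8,0],[0,0,-5],-1],[[-0.25,-5.8,0],[0,0,-5],-1],[[0,0,0],[0,0,0],-1],[[0,0,0],[0,0,0],-1]]'
python3 a.py
```

```text
t: 21.12
tcp_pos: [0.5221, 0.1788, 0.0577]
tool_rot: [-179.9, -0.1, -175.6]
ft_force: [-3.4, -1.9, 6.7]
grip_width: 0.0157
21.125 [0.5221 0.1788 0.0577] [-3.4 -1.9  6.7] [-1.799e+02 -1.000e-01 -1.756e+02] 0.0672 lock deg 91.78678092072988 [-15.  51. -15. 109.  29.  24.  43.]
```

```bash
python3 -m crank '[[[0,0,0],[0,0,0],0.2],[[0,0,0],[0,0,0],0.2],[[0,0,0],[0,0,0],0.2],[[0,0,-25],[0,0,0],0.2],[[0,0,-50],[0,0,0],0.2],[[0,0,-30],[0,0,0],0.2]]'
python3 - <<'E'
from h import *
plan(.603,-.295,.16,104.3,9,.2,start=(.5221,.1788,.1627,184.4))
E
```

```text
t: 21.88
tcp_pos: [0.5232, 0.1799, 0.1642]
tool_rot: [179.9, 0.1, -175.5]
ft_force: [1.0, 0.2, -0.4]
grip_width: 0.0526
[[[-5,-53,0],[0,0,8.9],0.2],[[-13,-52,0],[0,0,8.9],0.2],[[-21,-49,0],[0,0,8.9],0.2],[[-28,-45,0],[0,0,8.9],0.2],[[-35,-40,1],[0,0,8.9],0.2],[[-41,-35,0],[0,0,8.9],0.2],[[-46,-28,1],[0,0,8.9],0.2],[[-49,-20,0],[0,0,8.9],0.2],[[-52.2,-12.7,0.7],[0,0,8.9],0.2]]
end [ 603. -295.  160.] 104.3
```

```bash
python3 -m crank '[[[-5,-53,0],[0,0,8.9],0.2],[[-13,-52,0],[0,0,8.9],0.2],[[-21,-49,0],[0,0,8.9],0.2],[[-28,-45,0],[0,0,8.9],0.2],[[-35,-40,1],[0,0,8.9],0.2],[[-41,-35,0],[0,0,8.9],0.2],[[-46,-28,1],[0,0,8.9],0.2],[[-49,-20,0],[0,0,8.9],0.2],[[-52,-13,0],[0,0,8.9],0.2],[[0,0,0],[0,0,0],0.2]]'
python3 -m crank '[[[0,0,0],[0,0,0],0.2],[[0,0,0],[0,0,0],0.2]]'
python3 - <<'E'
from h import *
snapsave("wrist","w10");snapsave("top","t10");snapsave("scene","s10");print(readout.sense()["tcp_pos"],readout.sense()["tool_rot"])
crop("t10",210,190,340,260,6);crop("s10",290,260,460,350,4.7)
crop("w10",220,100,400,240,4.4)
E
```

```text
t: 23.12
tcp_pos: [0.6029, -0.3008, 0.16]
tool_rot: [-179.9, 0.3, 103.9]
ft_force: [-0.5, 1.0, 0.1]
grip_width: 0.0531
t: 23.38
tcp_pos: [0.6044, -0.2915, 0.1602]
tool_rot: [180.0, -0.1, 104.6]
ft_force: [0.3, 0.5, 0.5]
grip_width: 0.0531
[ 0.60434161 -0.29256452  0.1603751 ] [ 1.79989366e+02 -4.70652273e-02  1.04535285e+02]
```

View pics/t10c.png

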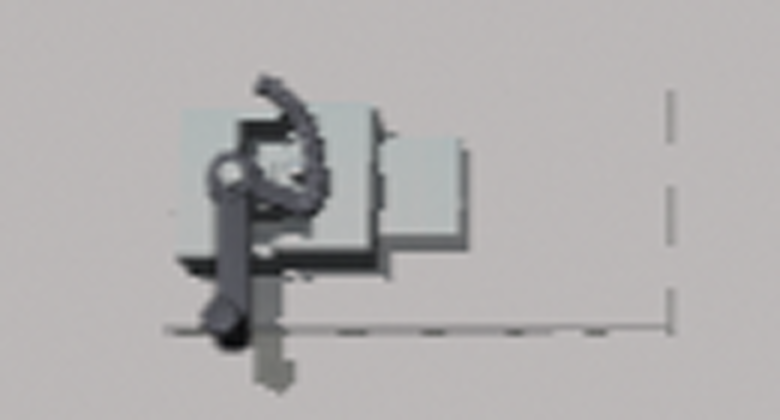

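View pics/s10c.png

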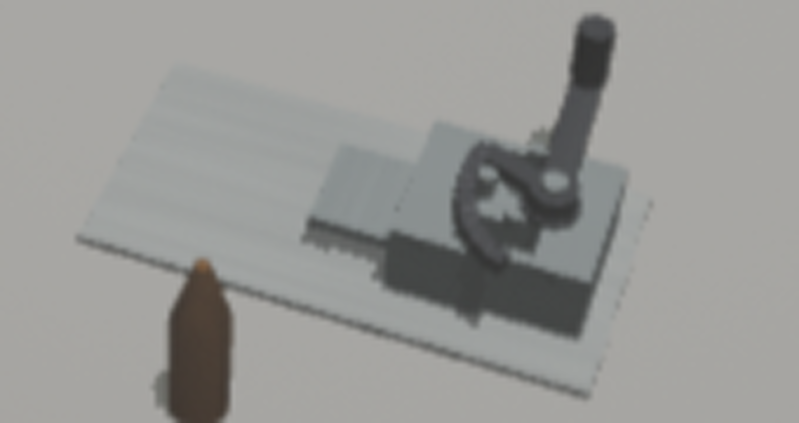

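View pics/w10.png

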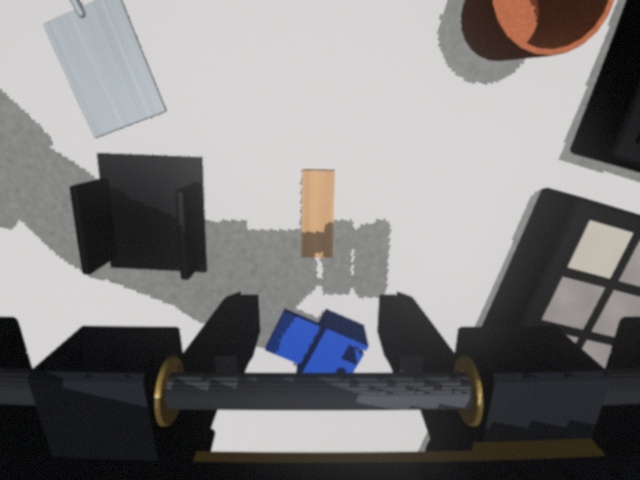

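View pics/w10c.png

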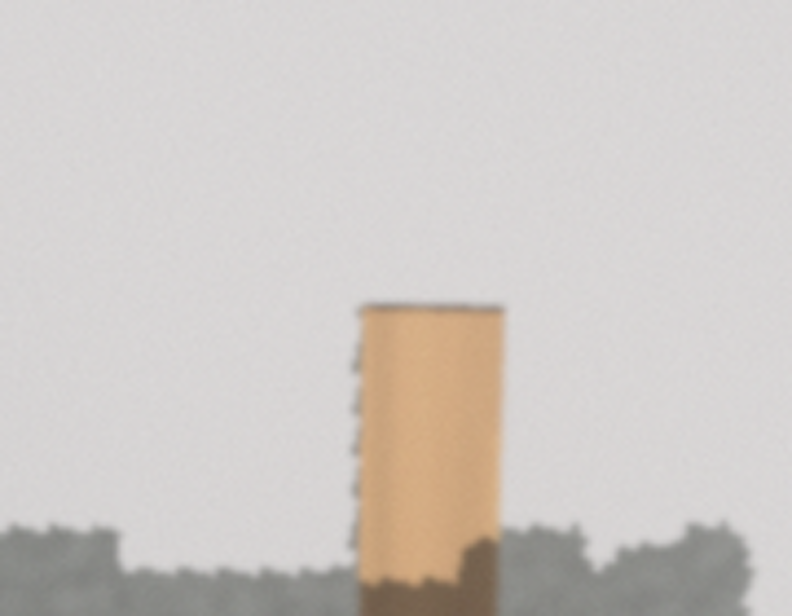

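```bash
python3 - <<'E'
from h import *
s=pickle.load(open("pics/w10.pkl","rb"))
uv=[(302.5,169.8),(334.3,169.8),(301.3,257),(332.7,257)]
L=[(-.013,.035,.007),(.013,.035,.007),(-.013,-.035,.0196),(.013,-.035,.0196)]
x,r=fit([(s,uv,L)],[.601,-.281,.25]);print(x,np.degrees(x[2]),r.tolist())
R=Rn.from_euler('z',x[2]).as_matrix()[:2,:2]
g=x[:2]+R@[0,-.018];print(g)
plan(*g,.05,np.degrees(x[2])+90,3,.2)
E
```

```text
[ 0.60100837 -0.28129296  0.23926509] 13.708879573728748 [[-0.4, -0.3], [0.2, 0.2], [0.1, -0.1], [0.1, 0.3]]
[ 0.60527416 -0.29878018]
[[[-2,-0,37],[0,0,0.3],0.2],[[-2,-0,37],[0,0,0.3],0.2],[[-2.3,-0.6,36.4],[0,0,0.2],0.2]]
end [ 605.3 -298.8   50. ] 103.7
```

```bash
python3 -m crank '[[[-2,0,37],[0,0,0.3],0.2],[[-2,0,37],[0,0,0.3],0.2],[[-2.3,-0.5,36],[0,0,0.2],0.2],[[0,0,30],[0,0,0],0.1],[[0,0,14],[0,0,0],0.1],[[0,0,0],[0,0,0],-1],[[0,0,0],[0,0,0],-1],[[0,0,0],[0,0,0],-1],[[0,0,0],[0,0,0],-1]]' 25
python3 a.py
```

```text
t: 24.65
tcp_pos: [0.6062, -0.3007, 0.0078]
tool_rot: [179.9, 0.1, 103.6]
ft_force: [-0.3, 0.4, 5.9]
grip_width: 0.0255
24.65 [ 0.6062 -0.3007  0.0078] [-0.3  0.4  5.9] [1.799e+02 1.000e-01 1.036e+02] 0.4846 lock deg 179.67486685957013 [24. 60. -3. 87.  5. 32. 32.]
```

```bash
python3 - <<'E'
from h import *
plan(.596,.0228,.09,92.35,7,-1,start=(.6062,-.3007,.0978,103.6))
E
```

```text
[[[45,9,1],[0,0,1.6],-1],[[46,8,1],[0,0,1.6],-1],[[46,7,1],[0,0,1.6],-1],[[46,6,1],[0,0,1.6],-1],[[46,4,1],[0,0,1.6],-1],[[46,3,1],[0,0,1.6],-1],[[45.8,2.4,1.8],[0,0,1.7],-1]]
end [596.   22.8  90. ] 92.3
```

```bash
python3 -m crank '[[[0,0,-40],[0,0,0],-1],[[0,0,-50],[0,0,0],-1],[[45,9,1],[0,0,1.6],-1],[[46,8,1],[0,0,1.6],-1],[[46,7,1],[0,0,1.6],-1],[[46,6,1],[0,0,1.6],-1],[[46,4,1],[0,0,1.6],-1],[[46,3,1],[0,0,1.6],-1],[[46,2.4,2],[0,0,1.7],-1],[[0,0,0],[0,0,0],-1]]'
python3 -m crank '[[[0,0,0],[0,0,0],-1],[[0,0,0],[0,0,0],-1]]'
python3 - <<'E'
from h import *
s=snapsave("wrist","w11");print(readout.sense()["tcp_pos"],readout.sense()["tool_rot"])
E
```

```text
t: 25.9
tcp_pos: [0.5946, 0.0298, 0.0883]
tool_rot: [-180.0, -0.2, 92.8]
ft_force: [1.0, -0.2, 0.4]
grip_width: 0.0255
t: 26.15
tcp_pos: [0.595, 0.021, 0.0885]
tool_rot: [180.0, 0.1, 92.2]
ft_force: [0.3, -1.1, -0.0]
grip_width: 0.0256
[0.59495128 0.02121282 0.08845211] [1.79990768e+02 6.08602375e-02 9.21561446e+01]
```

View pics/w11.png

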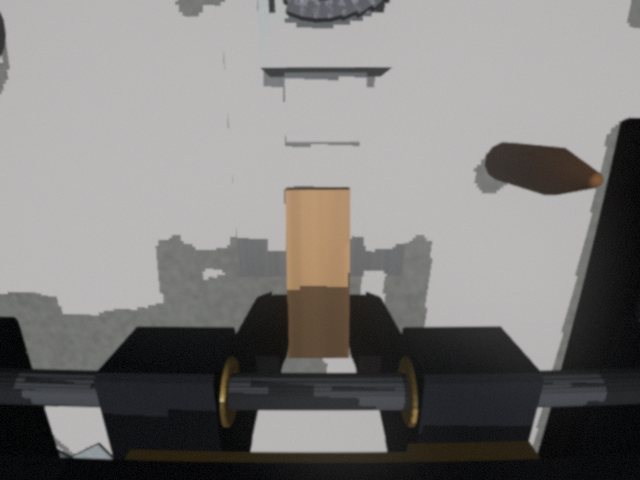

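```bash
python3 - <<'E'
from h import *
crop("w11",220,50,420,200,4)
s=pickle.load(open("pics/w11.pkl","rb"))
c=np.array([.5897,.16765]);R=Rn.from_euler('z',np.radians(2.35)).as_matrix()[:2,:2]
for z in(.016,.022): 
  w=ray(s,[(286,144),(359,144)],z)[:,:2]; print((w-c)@R*1000)
t=readout.sense()["tcp_pos"][:2];print('tcp in fix',(t-c)@R*1000)
# wedge thin end top corners z ~ .0885-.0078+.007
w=ray(s,[(286,188),(350,188)],.0877)[:,:2];print('wedge tip',(w-c)@R*1000)
E
```

```text
[[-19.31998055 -77.37332434]
 [ 22.63763928 -77.54021317]]
[[-18.81254276 -77.08216381]
 [ 21.99050277 -77.24446025]]
tcp in fix [  -0.7576034  -146.52934421]
wedge tip [[-13.76098861 -90.95227269]
 [ 11.78123736 -91.06395807]]
```

View pics/w11c.png

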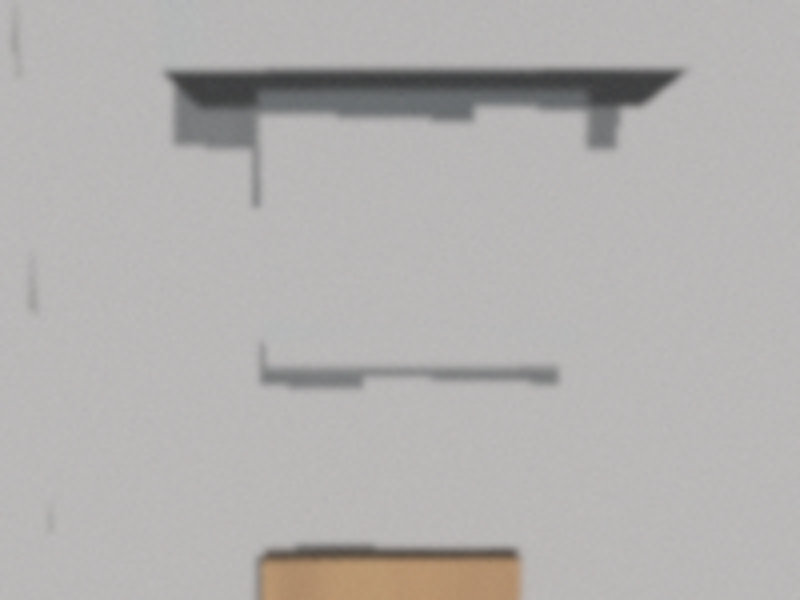

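```bash
python3 - <<'E'
from h import *
s=pickle.load(open("pics/w11.pkl","rb"))
c=np.array([.5897,.16765]);R=Rn.from_euler('z',np.radians(2.35)).as_matrix()[:2,:2]
w=ray(s,[(261.3,67.5),(391.3,67.5)],.04)[:,:2]; print((w-c)@R*1000)
E
```

```text
[[-28.26111715 -39.91960956]
 [ 34.81708046 -40.11892203]]
```

```bash
python3 -m crank '[[[0,3,35],[0,0,-0.1],-1],[[0,0,30],[0,0,0],-1],[[0,0,9],[0,0,0],-1],[[0,0,0],[0,0,0],-1],[[0,0,0],[0,0,0],-1]]'
python3 -m crank '[[[0,0,1.5],[0,0,0],-1],[[0,0,0],[0,0,0],-1],[[0,0,0],[0,0,0],-1]]'
python3 a.py
```

```text
t: 26.82
tcp_pos: [0.5988, 0.0232, 0.0154]
tool_rot: [179.9, 0.0, 92.4]
ft_force: [0.1, 0.1, -0.0]
grip_width: 0.0255
t: 27.2
tcp_pos: [0.598, 0.0236, 0.0131]
tool_rot: [180.0, -0.0, 92.4]
ft_force: [0.9, -0.6, -0.5]
grip_width: 0.0258
27.2 [0.598  0.0236 0.0131] [ 0.9 -0.6 -0.5] [180.   -0.   92.4] 0.1603 lock deg 180.82531441373092 [ -8.  56.   2. 102.  -5.  22.   0.]
```

```bash
python3 -m crank '[[[0,0,1],[0,0,0],-1],[[0,0,0.5],[0,0,0],-1],[[0,0,0],[0,0,0],-1]]'
python3 -m crank '[[[6,0,0],[0,0,0],-1],[[0,0,0],[0,0,0],-1]]'
python3 - <<'E'
from h import *
s=snapsave("wrist","w12");crop("w12",200,0,440,200,3.3);print(readout.sense()["tcp_pos"],readout.sense()["ft_force"])
E
```

```text
t: 27.58
tcp_pos: [0.5979, 0.0236, 0.0117]
tool_rot: [180.0, -0.0, 92.4]
ft_force: [-1.2, 0.7, 5.8]
grip_width: 0.0257
t: 27.82
tcp_pos: [0.5983, 0.03, 0.0117]
tool_rot: [179.9, -0.0, 92.4]
ft_force: [-0.7, -0.1, 6.3]
grip_width: 0.0257
[0.59828165 0.02998908 0.01175105] [ 0.2779999  -0.45859152  5.89202107]
```

View pics/w12.png

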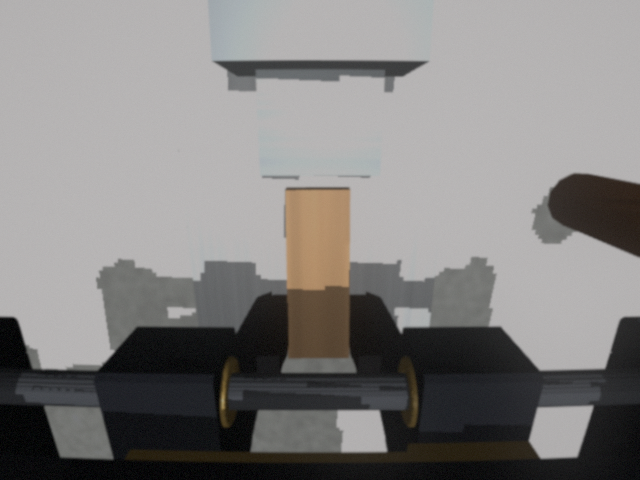

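```bash
python3 -m crank '[[[7,0,-0.3],[0,0,0],-1],[[8,0,0],[0,0,0],-1],[[8,0,0],[0,0,0],-1],[[5,0,0],[0,0,0],-1],[[0,0,0],[0,0,0],-1],[[0,0,0],[0,0,0],-1]]'
python3 -m crank '[[[2,0,0],[0,0,0],-1],[[0,0,0],[0,0,0],-1]]'
python3 -m crank '[[[2,0,0],[0,0,0],-1],[[0,0,0],[0,0,0],-1]]'
```

```text
t: 28.62
tcp_pos: [0.5966, 0.0593, 0.0117]
tool_rot: [180.0, -0.1, 92.5]
ft_force: [-0.3, 0.7, 4.5]
grip_width: 0.0254
t: 28.88
tcp_pos: [0.5965, 0.0604, 0.0117]
tool_rot: [180.0, -0.0, 92.5]
ft_force: [-0.0, -0.7, 5.3]
grip_width: 0.026
t: 29.12
tcp_pos: [0.5964, 0.0622, 0.0118]
tool_rot: [180.0, -0.0, 92.5]
ft_force: [0.8, -0.4, 4.3]
grip_width: 0.0257
```

```bash
python3 -m crank '[[[1.5,0,0],[0,0,0],-1],[[0,0,0],[0,0,0],-1]]'
python3 -m crank '[[[1.5,0,0],[0,0,0],-1],[[0,0,0],[0,0,0],-1]]'
python3 -m crank '[[[1,0,0],[0,0,0],-1],[[0,0,0],[0,0,0],-1]]'
```

```text
t: 29.38
tcp_pos: [0.5963, 0.0637, 0.0118]
tool_rot: [180.0, -0.0, 92.4]
ft_force: [0.0, -1.7, 4.7]
grip_width: 0.0258
t: 29.62
tcp_pos: [0.5962, 0.0651, 0.0117]
tool_rot: [180.0, -0.0, 92.4]
ft_force: [-0.7, -1.5, 5.2]
grip_width: 0.0257
t: 29.88
tcp_pos: [0.5962, 0.0657, 0.0117]
tool_rot: [180.0, 0.0, 92.4]
ft_force: [0.6, -1.9, 4.7]
grip_width: 0.0259
```

```bash
python3 -m crank '[[[1,0,0],[0,0,0],-1],[[0,0,0],[0,0,0],-1]]'
python3 -m crank '[[[1,0,0],[0,0,0],-1],[[0,0,0],[0,0,0],-1]]'
python3 -c "
from h import *
s=snapsave('wrist','w13');print(readout.sense()['tcp_pos'],readout.sense()['ft_force'])"
```

```text
t: 30.12
tcp_pos: [0.5962, 0.0661, 0.0118]
tool_rot: [180.0, 0.1, 92.4]
ft_force: [0.2, -2.5, 5.8]
grip_width: 0.0257
t: 30.38
tcp_pos: [0.5961, 0.0666, 0.0117]
tool_rot: [180.0, 0.1, 92.4]
ft_force: [-0.5, -3.9, 5.7]
grip_width: 0.0257
[0.59615233 0.06660515 0.01174737] [ 0.09286739 -3.66127192  5.71959118]
```

View pics/w13.png

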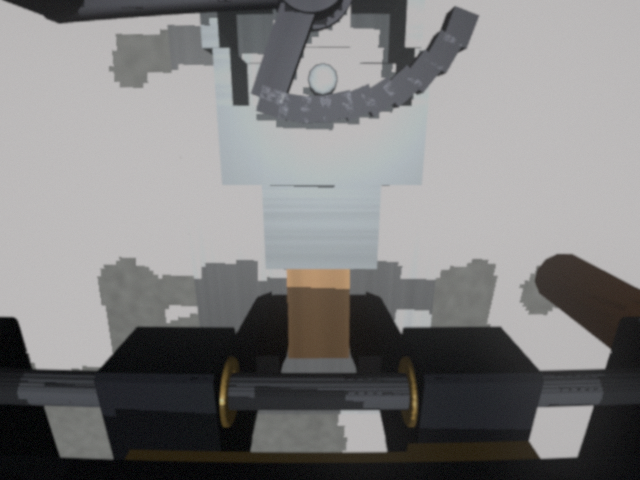

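```bash
python3 -m crank '[[[1,0,0],[0,0,0],-1],[[1,0,0],[0,0,0],-1],[[0,0,0],[0,0,0],-1]]'
python3 -m crank '[[[1,0,0],[0,0,0],-1],[[1,0,0],[0,0,0],-1],[[0,0,0],[0,0,0],-1]]'
```

```text
t: 30.8
tcp_pos: [0.5961, 0.0679, 0.0118]
tool_rot: [180.0, 0.1, 92.4]
ft_force: [1.0, -5.7, 5.2]
grip_width: 0.0255
t: 31.18
tcp_pos: [0.596, 0.0693, 0.0118]
tool_rot: [180.0, 0.2, 92.3]
ft_force: [1.4, -6.2, 4.2]
grip_width: 0.0257
```

```bash
python3 -c "
from h import *
s=snapsave('wrist','w14');print(readout.sense()['tcp_pos'],readout.sense()['ft_force'])"
```

```text
[0.59606067 0.06933403 0.01174948] [ 0.6677931  -5.22515155  4.94256671]
```

View pics/w14.png

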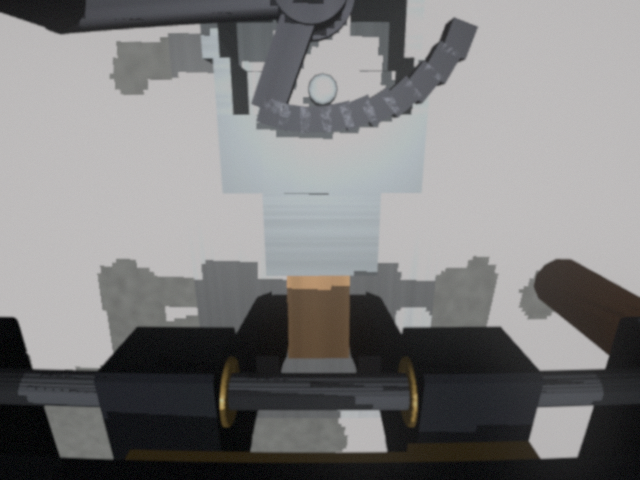

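```bash
python3 - <<'E'
from h import *
c=np.array([.5897,.16765]);R=Rn.from_euler('z',np.radians(2.35)).as_matrix()[:2,:2]
F=lambda w:((w[:,:2]-c)@R*1000).round(1).tolist()
for f,l,b in(("w13",268.5,185),("w14",276,193)):
  s=pickle.load(open(f"pics/{f}.pkl","rb"))
  print(f,F(ray(s,[(265,l),(380,l)],.022)),'lip@16',F(ray(s,[(320,l)],.016)),'body back',F(ray(s,[(222,b),(424,b)],.04)),F(ray(s,[(288,357),(350,357)],.0236)))
t=readout.sense()["tcp_pos"][None];print(F(t))
E
```

```text
w13 [[-19.1, -75.6], [26.4, -75.6]] lip@16 [[2.7, -78.0]] body back [[-28.8, -39.7], [35.8, -39.7]] [[-11.0, -115.6], [15.5, -115.6]]
w14 [[-19.3, -76.1], [26.6, -76.1]] lip@16 [[2.7, -78.6]] body back [[-29.0, -39.5], [36.0, -39.5]] [[-11.0, -112.9], [15.5, -112.9]]
[[2.3, -98.5]]
```

```bash
python3 -m crank '[[[0,0,0],[0,0,0],-0.2],[[0,0,0],[0,0,0],-0.2],[[0,0,-10],[0,0,0],-0.2],[[0,0,-30],[0,0,0],-0.2],[[-30,0,-20],[0,0,0],-0.2],[[0,0,0],[0,0,0],-0.2],[[0,0,0],[0,0,0],-0.2]]'
python3 - <<'E'
from h import *
s=snapsave('wrist','w15');snapsave('scene','s15');print(readout.sense()['tcp_pos'],readout.sense()['ft_force'])
crop("s15",290,260,460,350,4.7); crop("w15",200,60,440,260,3.3)
E
```

```text
t: 32.1
tcp_pos: [0.5967, 0.0428, 0.0714]
tool_rot: [-180.0, -0.1, 92.5]
ft_force: [-0.5, 0.4, 0.3]
grip_width: 0.0351
[0.59639259 0.04330551 0.07082551] [-0.16919428  0.05696891  0.16049428]
```

View pics/w15.png

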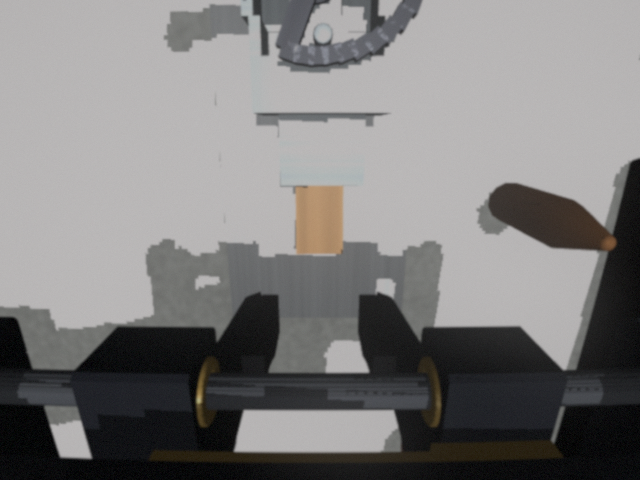

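View pics/s15c.png

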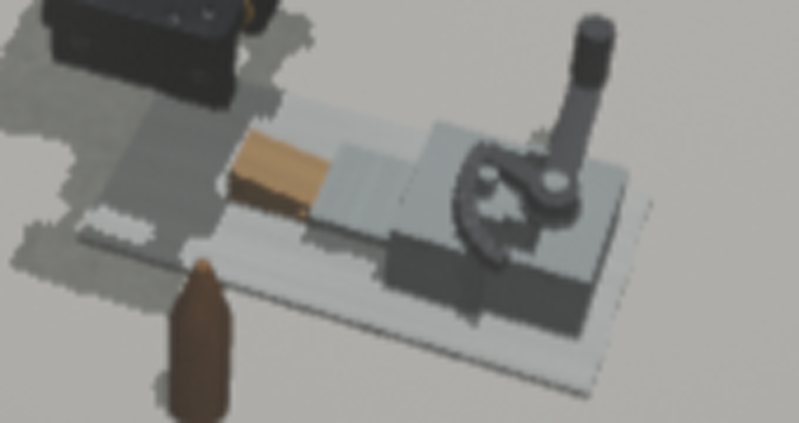

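```bash
python3 - <<'E'
from h import *
c=np.array([.5897,.16765]);R=Rn.from_euler('z',np.radians(2.35)).as_matrix()[:2,:2]
F=lambda w:((w[:,:2]-c)@R*1000).round(1).tolist()
s=pickle.load(open("pics/w15.pkl","rb"))
print('lip',F(ray(s,[(280,186.5),(363,186.5)],.022)),F(ray(s,[(320,186.5)],.016)),'back',F(ray(s,[(255,113),(389,113)],.04)),'thick',F(ray(s,[(297,253.5),(343.5,253.5)],.0236)),F(ray(s,[(297,253.5),(343.5,253.5)],.004)))
a=pickle.load(open("pics/s15.pkl","rb")); 
# scene: lip lower-left corner outer etc
uv=lambda x,y:(x/4.7+290,y/4.7+260)
print('scene lip top corners',F(ray(a,[uv(345,145),uv(309,215)],.022)),'thick top',F(ray(a,[uv(252,129),uv(231,173)],.0236)))
import shutil
im=cv2.imread("pics/w15c.png");print(im.shape)
E
```

```text
lip [[-18.9, -76.5], [25.3, -76.4]] [[2.4, -77.4]] back [[-27.5, -39.9], [33.8, -39.8]] thick [[-10.3, -113.6], [15.6, -113.6]] [[-11.5, -120.5], [17.0, -120.5]]
scene lip top corners [[-16.3, -73.0], [26.1, -74.3]] thick top [[-8.9, -111.7], [17.8, -111.2]]
(660, 792, 3)
```

View pics/w15c.png

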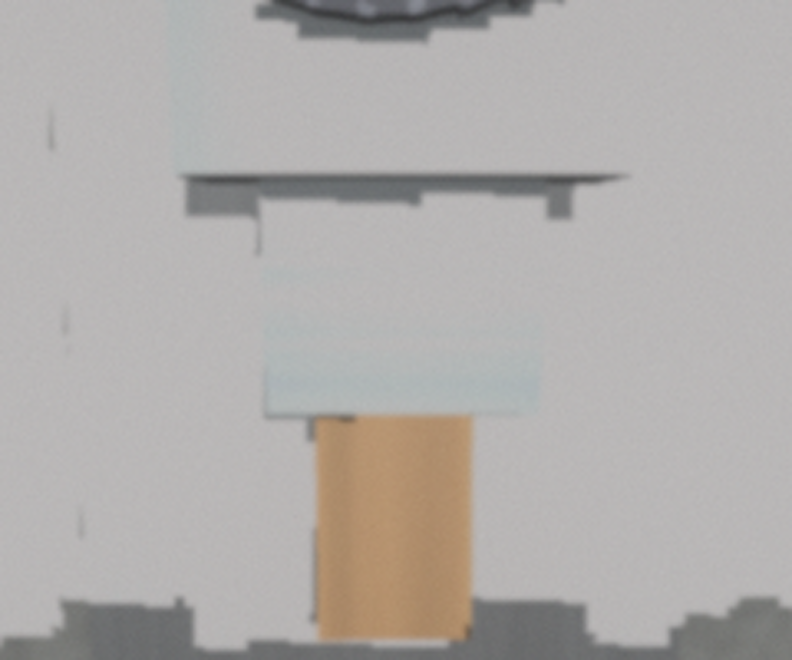

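```bash
python3 - <<'E'
from h import *
s=pickle.load(open("pics/w15.pkl","rb"))
R=cv2.Rodrigues(s["rvec"])[0];c=-R.T@s["tvec"].ravel()
st=readout.sense();T=Rn.from_euler('xyz',st["tool_rot"],degrees=True).as_matrix()
print('cam in tool',T.T@(c-st["tcp_pos"])*1000,'axes in tool (cols x,y,z)',(T.T@R.T).round(3),st["t"])
E
```

```text
cam in tool [ 7.92060923e+01 -1.08372747e-01 -1.46207261e+02] axes in tool (cols x,y,z) [[-0.002 -0.952 -0.307]
 [ 1.    -0.002  0.001]
 [-0.002 -0.307  0.952]] 32.2
```

```bash
python3 -m crank '[[[-20,0,-50],[0,0,0],0],[[-20,0,-50],[0,0,0],0],[[-40,-30,-30],[0,0,0],0],[[-40,-40,0],[0,0,0],0],[[0,0,0],[0,0,0],0],[[0,0,0],[0,0,0],0]]'
python3 - <<'E'
from h import *
S={n:snapsave(n,n[0]+'16') for n in("scene","top","wrist")}
crop("s16",290,260,460,350,4.7);crop("t16",210,190,340,260,6)
c=np.array([.5897,.16765]);R=Rn.from_euler('z',np.radians(2.35)).as_matrix()[:2,:2]
for t in "half_face half_lip half_pin wedge_centre lock_knob pot_centre dibber_centre beaker_centre jar_centre trowel offcut_centre".split():
  for n in ("scene","top"):
    d=optics.tip_of(t,n)
    print(t,n,[(round(q["confidence"],2),np.round(q["xyz"],4).tolist(),((np.array(q["xyz"])[:2]-c)@R*1000).round(1).tolist()) for q in d[:2]])
E
```

```text
t: 32.95
tcp_pos: [0.5325, -0.0799, 0.2012]
tool_rot: [-180.0, -0.1, 92.5]
ft_force: [0.6, -0.1, -0.1]
grip_width: 0.0441
half_face scene [(0.75, [0.593, 0.1686, 0.0229], [3.3, 0.8]), (0.65, [0.6667, -0.411, 0.0161], [53.2, -581.3])]
half_face top [(0.63, [0.5893, 0.1629, 0.0215], [-0.6, -4.7]), (0.57, [0.6633, -0.4111, 0.0185], [49.8, -581.3])]
half_lip scene [(0.84, [0.5934, 0.0886, 0.0177], [0.5, -79.1]), (0.72, [0.587, -0.392, 0.0067], [-25.6, -559.1])]
half_lip top [(0.66, [0.5921, 0.0937, 0.0159], [-0.6, -74.0]), (0.66, [0.5921, -0.3981, 0.0097], [-20.8, -565.4])]
half_pin scene [(0.91, [0.658, -0.4052, 0.0444], [44.8, -575.2]), (0.67, [0.5891, 0.1599, 0.0472], [-0.9, -7.7])]
half_pin top [(0.87, [0.5926, 0.1544, 0.0457], [2.4, -13.4]), (0.75, [0.5911, 0.1658, 0.0033], [1.3, -1.9])]
wedge_centre scene [(0.85, [0.5917, 0.0884, 0.0108], [-1.3, -79.3])]
wedge_centre top [(0.66, [0.5934, 0.0884, 0.0085], [0.4, -79.3])]
lock_knob scene [(0.69, [0.5244, 0.1749, 0.0639], [-64.9, 9.9])]
lock_knob top [(0.85, [0.5234, 0.1819, 0.0637], [-65.7, 17.0])]
pot_centre scene [(0.92, [0.6963, -0
[... 219 characters left out ...]
2], [112.7, -88.2]), (0.42, [0.595, 0.1509, 0.0228], [4.6, -17.0])]
beaker_centre scene [(0.74, [0.3817, 0.1504, 0.0418], [-208.5, -8.7]), (0.53, [0.5893, 0.1698, 0.0187], [-0.3, 2.2])]
beaker_centre top [(0.71, [0.3793, 0.1522, 0.0417], [-210.9, -6.8]), (0.36, [0.5953, 0.088, 0.0044], [2.3, -79.8])]
jar_centre scene [(0.68, [0.6762, 0.3727, 0.0433], [94.8, 201.3])]
jar_centre top [(0.95, [0.6744, 0.3712, 0.0442], [93.0, 199.9])]
trowel scene [(0.88, [0.3618, -0.134, 0.0001], [-240.1, -292.1])]
trowel top [(0.23, [0.5906, 0.1644, 0.0239], [0.8, -3.3])]
offcut_centre scene [(0.76, [0.4713, 0.3485, 0.0094], [-110.9, 185.6])]
offcut_centre top [(0.65, [0.4728, 0.3466, 0.0061], [-109.5, 183.6])]
```

View pics/t16.png

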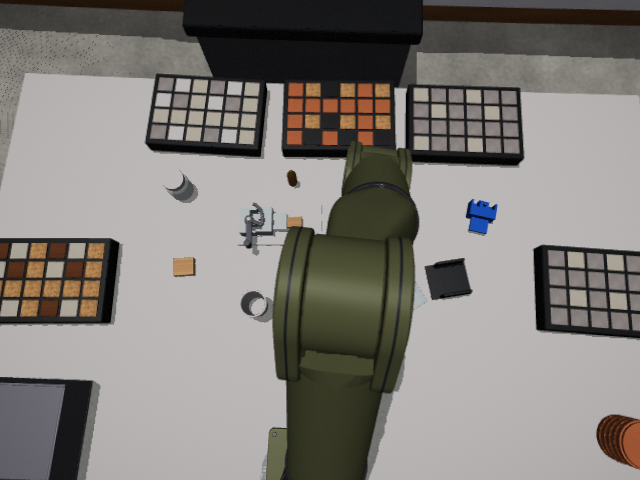

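View pics/s16c.png

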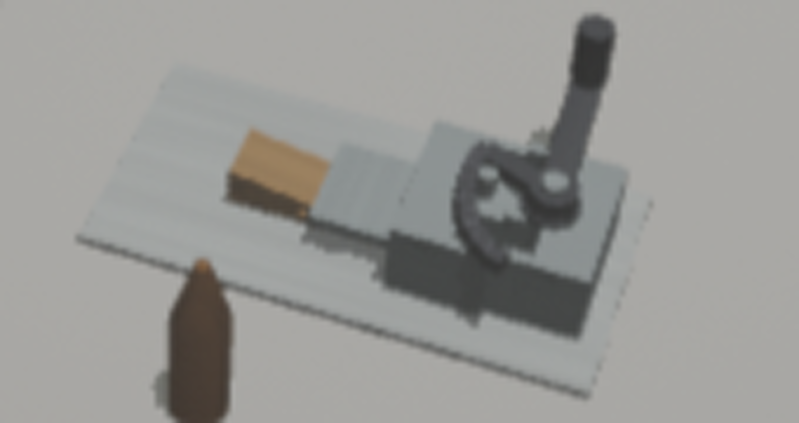

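View pics/t16c.png

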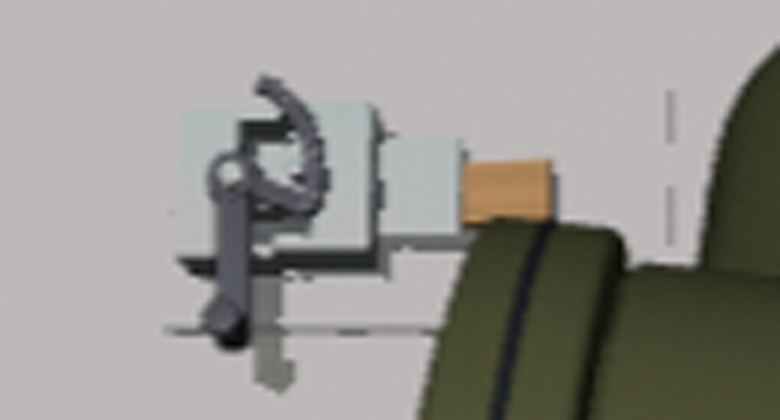

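```bash
python3 -c "
from cell import sign_off,readout
print(readout.sense()['t']);print(sign_off())"
```

```text
34.2
the job is handed in; nothing more can be done
None
```

I closed and locked the mould, jammed the wedge under the lip, and handed the job in at 34.2 s of the 69 s allowed. The one thing I could not confirm is that the loose half stands perfectly flat.

- **Loose half:** I lifted it out of the caddy across face and back, stood it on the sheet about 44 mm from the fixed half, and let go. I then took it again by its ends and slid it against the spring pins.
- **Lock:** I turned the lever to about 1.60 rad, which is past the quarter turn. The last pictures show the hook around the half's pin and the lever pointing to -x.
- **Wedge:** I pushed it thin end first under the middle of the lip to about 6 N, released it, and moved the arm clear. It has stayed put.
- **Bystanders:** The pot, dibber, beaker, jar, offcut and blue look-alike show within a few mm of where they started. The trowel was partly hidden by the arm in the top view, but the scene camera placed it where it was.

**What disagreed:** the wedge sits about 2–3 mm outside the lip's edge, about 33 mm under it, not the nominal 7 mm outside. First resistance came at the nominal spot, so the lip may have lifted slightly. I estimate under 1 mm, or about 0.5–0.7° of tilt, which I could not measure directly. I left it because the push was within the stated 5 to 10 N.

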